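# Fit and cam-lock the slats of a flat-pack bench riser

## Task

Finish assembling the flat-pack riser on the bench: fit every loose slat into a bay of its own (any bay), hooking its tongue under the lip of the far rail and swinging the bolt end down into the mouth of the open cam until the slat lies flat. Then take the screwdriver and, with it and not with the fingers, turn each fitted slat's cam clockwise a quarter turn to its stop, so that the cam grabs the bolt and draws the slat up snug to the front rail. Put the screwdriver back upright in its block, and leave the other things on the bench alone.

Things in the scene. Friction and masses are not known exactly. Their poses are not given: they have to be found in the camera images.
- riser: fixed frame of a low wooden shelf riser, 286 (x) x 280 (y) x 75 mm high: a front rail with three cams on the robot's side, a lipped rear rail on the far side, three bays for slats between them along x at y = +88, 0, -88 mm, open below. Origin: on the bench under the middle cam's axis; x points from front to rear rail, z up. Low side rails (top z 36) at y = +-133 mm.
- riser_lip (a point): lower front edge of the rear rail's lip, at the middle bay (riser x 216, y 0, z 65 mm; riser axes). The lip overhangs from x 216 to 250 mm, top z 75, straight over a ledge at z 52 mm that begins at x 190. Under the lip each bay has a pocket for a tongue, 13 mm high, 48 mm wide, closed at x 234.5 mm.
- riser_stop (a point): rear face of the front rail's upstand at ledge height, middle bay (riser x 32.5, y 0, z 52 mm; riser axes). The upstand (x 27 to 32.5, top z 63.5) has at each bay a notch 11 mm wide, open upwards, floor z 52, for the bolt's shank; drawn in, the slat's end meets this face. The ledge, z 52, x 32.5 to 52, carries the slat's front end.
- cam_l: steel hook-cam of the left bay (riser y +88) on the front rail (rail front edge x -36), turning about the vertical through its origin, 54 mm over the bench (deck at 53); x along its screwdriver slot, z up, yaw follows the cam. Hub head 17 mm across, top 16 mm over the origin, crossed by a straight slot 4.4 wide, 6.5 mm deep, open at both ends.
- cam_m: cam of the middle bay (riser y 0), like cam_l. A claw plate (11 to 15.5 mm over the origin, reaching 32 mm from the axis) curls round the hub. Open, its mouth and the slot point to riser +x: there a barrel head drops in from above, its axis then 18 to 21.5 mm from the axis (a lobe on the hub keeps it from going nearer).
- cam_r: cam of the right bay (riser y -88), like cam_l. As it is turned on, the claw passes over the bolt's shank, catches the barrel head from behind and draws it in to 14 mm from the axis, from which it can no longer lift out.
- turn_l (a joint): angle of the left (+y of the riser) cam, rad, growing clockwise seen from above: about -0.15 to 0.1 (open) at the start; its stop, locked, is at 1.65, a good quarter turn on (1.35 and more counts). Stays where it is left (0.06 N m of friction). The blade has about 0.18 rad of play in the slot.
- turn_m (a joint): angle of the middle cam, rad, growing clockwise seen from above: about -0.15 to 0.1 (open) at the start; its stop, locked, is at 1.65, a good quarter turn on (1.35 and more counts). Stays where it is left (0.06 N m of friction). The blade has about 0.18 rad of play in the slot.
- turn_r (a joint): angle of the right (-y of the riser) cam, rad, growing clockwise seen from above: about -0.15 to 0.1 (open) at the start; its stop, locked, is at 1.65, a good quarter turn on (1.35 and more counts). Stays where it is left (0.06 N m of friction). The blade has about 0.18 rad of play in the slot.
- slat1: loose wooden slat, 0.16 kg, flat on the bench at first. Body 170 long x 50 wide x 18 mm thick. Origin: middle of the body's underside; z up, x along it towards its tongue: 24 long, 40 wide, 7 mm thick, flush with the underside, tip at x 109 mm. At the other end a steel bolt at z 9 mm: shank 4.5 mm thick, upright barrel head 11 mm across, z 2.5 to 17, axis at x -104 mm. None if absent.
- slat2: loose slat, just like slat1. In a bay with the cam open its origin lies at riser x 122 to 125.5 mm, z 52, its tongue 15 to 18 mm under the lip; tilted about 0.12 rad tongue-down the bolt stays well over the cam while the tongue goes in. None if absent.
- slat3: loose slat, just like slat1. Drawn in by its cam its origin lies at riser x 118 mm (119 or so at most), z 52 mm, its tongue still 11 mm under the lip. None if absent.
- screwdriver: big flat-blade screwdriver, 0.12 kg, standing upright in a wooden block. Origin at the blade's tip, z up the shaft to the handle; the blade is 11 mm wide along x, 2.4 mm thick along y. Handle: black, 24 x 24 mm square, rounded edges, flats facing +-x and +-y, from z 60 to 150 mm; below it a 7 mm round shank.
- block: fixed wooden screwdriver block, 60 x 120 x 64 mm high, origin under its centre; two upright through holes, 16 mm in diameter with 3 mm chamfers, at y = +28 mm (the screwdriver's at the start) and y = -28 mm. Standing in a hole the handle's lower end rests on the block's top and the blade's tip is 4 mm over the bench.
- tape_measure: tape measure 66 x 40 x 62 mm, a loose bystander to be left alone; origin at the centre of its underside.
- pencil: yellow pencil 172 mm long, 7 mm thick, along its x, a loose bystander to be left alone; origin at the centre of its underside.
- dowel_tray: shallow white tray of wooden dowels, 100 x 75 x 30 mm, a loose bystander to be left alone; origin at the centre of its underside.
- glue_bottle: white glue bottle, 42 mm across, 110 mm high, a loose bystander to be left alone; origin at the centre of its underside.
- offcut: small wood offcut 90 x 45 x 18 mm, a loose bystander to be left alone; origin at the centre of its underside.
Not all that is in view belongs to the job. What is shaped like the block but orange or turquoise is not meant.

How it is judged:
By the outcome, as a careful person would: the job done as asked, in the order asked, and still so for the second after the job is handed in, with the robot touching nothing.
Of slat1, slat2, slat3 only 2 to 3 are there at a start; the rules pass over those that are not, and their reading is None.
At some moment in a run one of slat1, slat2, slat3 may be knocked a few centimetres aside while the robot is not near it.
It also fails if it takes over 210 s, if anything falls off the work surface, if the arm or the gripper's body presses on something with over 40 N, if the wrist force passes 120 N, or if a joint passes its speed limit or range.

## Robot

A 6-joint arm with a two-finger parallel gripper is mounted at the origin on the work surface. World frame = base frame: x ahead of the robot, y to its left, z up, the work surface at z = 0. Lengths are in mm, angles in rad, forces in N, time in s.
With the tool pointing down it reaches from about 400 to 925 mm from the base axis. Payload 12.5 kg.
Tool frame: the origin (TCP) lies between the finger pads; the fingertips stand 19 mm ahead of it and the grasp point (between the pads) is the TCP (env.tips_ahead is the distance from the TCP to the fingertips, in mm); z points along the fingers, y is the line along which they close (so a half turn about z gives the same grasp; the last joint's range is limited). The gripper opens to 95 mm and grips with 3 to 60 N. Pads are 20 mm wide; open, the fingers measure 119 mm over their backs; the gripper's body (75 mm by 180 mm) begins 59 mm behind the grasp point.
Start: joints at [1.21, 0.491, 1.559, -0, 1.092, -0.106], TCP at [157.514, 604.842, 233.661] pointing down, gripper open.
Joint ranges: [-3.1, 3.1], [-0.84, 2.19], [0.05, 2.79], [-1.13, 4.28], [0.06, 2.93], [-2.69, 2.69]. Speed limits (rad/s): [2.22, 2.22, 2.79, 3.14, 3.14, 3.14].

## Interface

Orientations are given as [roll, pitch, yaw] about the fixed x, y, z axes, in that order (R = Rz(yaw) Ry(pitch) Rx(roll)).
In Python, from cell import env gives the robot as it stands.
- The arm moves only by the shell command python3 -m crank 'ROWS'. ROWS is JSON, a list of rows, each a list of 5 numbers: the shift along the tool's x, y, z in mm, then the turn about the tool's z in degrees, then the finger opening in mm, from 0 to 95.1. In form: [[dx, dy, dz, yaw, grip], ...]. A call has 1 to 10 rows; each row is the pose to reach, as a shift and turn from the pose commanded when the call began, along the tool's axes at that moment; what a row does not reach only later rows make up. A row lasts 1/12 s, in which the tool goes at most 41.7 mm and 7.16 degrees, less where a joint would pass 70% of its speed; a pose out of reach is approached as far as the arm can. A call with a gripper value outside its range is refused whole. The fingers move at their own pace and stop on an object; the grip force is fixed at half the most. Time passes only in rows, so rows that repeat a pose let the fingers close. It gives the time, the measured TCP pose, the force, the opening and the grip force at its end, in the units of the state.
- env.state(): the state, without advancing time (a new reading comes with each control period).
- env.read_camera(name): name is "side" or "top" or "wrist"; returns a dict with "img" (400x640x3 uint8, blue, green, red), "K" (3x3 intrinsics, pixels), "pose" (4x4, takes a point from camera to world coordinates). Camera axes: x right, y down, z forward; pixel columns grow to the right and rows downward; lengths in mm; the calibration is good to about 2 mm. A picture is of the moment at which its call begins. There is no depth.
- env.job_done(): hands the job in; it is judged then, once.
The state is a dict: "t": time; "joints": joint angles; "qvel": joint speeds; "tau": joint torques, N m; "eef_pos": TCP position; "tcp_rot": TCP orientation; "ft_force": force on the tool from outside, world axes, zero at the start; "moment": the same for the moment, N m; "opening": opening from 0.0 (shut) to 1.0 (fully open); "grip_force": force on a finger pad.
Only numpy, scipy, OpenCV 4.12 (cv2) and the standard library are available. Lean on these libraries where they do the work, as an engineer would, in place of code of your own. Each camera call takes 0.05 s, during which the arm holds its last target. There are 200 camera calls.

## Working session

There is one attempt and no reset: what is moved stays moved. The work goes in short steps, Python scripts to look and compute and a shell command to move; the robot and the scene stay as the last step left them, time stands still between calls to the robot, and variables do not carry over. Pictures are saved under pics/ and viewed, at most 14 in all, crops included, and the job is handed in when it is done.

```bash
ls; mkdir -p pics; cat > h.py <<'E'
import numpy as np, cv2
from cell import env
from scipy.spatial.transform import Rotation as R
def cam(n):
    c=env.read_camera(n); return c['img'],np.array(c['K']),np.array(c['pose'])
def ray(K,P,u,v,z):
    d=P[:3,:3]@np.linalg.solve(K,[u,v,1.]); o=P[:3,3]
    return o+d*(z-o[2])/d[2]
def proj(K,P,p):
    q=np.linalg.inv(P)@np.append(p,1.); q=K@q[:3]; return q[:2]/q[2]
E
python3 - <<'E'
from h import *
import pickle
for n in ['top','side','wrist']:
    i,K,P=cam(n); cv2.imwrite(f'pics/{n}0.png',i); pickle.dump((i,K,P),open(f'{n}0.pkl','wb'))
    print(n,K.round(1).tolist(),P.round(3).tolist())
s=env.state();print(s)
E
```

```text
pics
top [[516.5, 0.0, 320.0], [0.0, 516.5, 195.9], [0.0, 0.0, 1.0]] [[-0.019, -0.994, 0.104, 302.98], [-1.0, 0.02, 0.011, 50.647], [-0.013, -0.104, -0.994, 1669.67], [0.0, 0.0, 0.0, 1.0]]
side [[501.6, 0.0, 321.0], [0.0, 501.6, 201.3], [0.0, 0.0, 1.0]] [[0.999, -0.023, 0.045, 406.08], [-0.05, -0.558, 0.828, -1047.995], [0.006, -0.829, -0.559, 831.537], [0.0, 0.0, 0.0, 1.0]]
wrist [[275.5, 0.0, 318.9], [0.0, 275.5, 201.5], [0.0, 0.0, 1.0]] [[0.252, 0.935, 0.249, 87.317], [0.968, -0.244, -0.065, 623.754], [-0.001, 0.257, -0.966, 384.281], [0.0, 0.0, 0.0, 1.0]]
{'t': 0.15, 'joints': array([ 1.21038947e+00,  4.91386530e-01,  1.55931376e+00,  1.03105985e-05,
        1.09168533e+00, -1.05581302e-01]), 'qvel': array([ 1.20927225e-03, -8.48005983e-04, -2.41525717e-03, -5.83109996e-04,
        3.02906944e-05, -3.01155891e-05]), 'tau': array([ 1.50851905e-03, -6.12893987e+01, -2.58280224e+01,  6.92463876e-02,
        4.73359635e-02, -1.18557641e-04]), 'eef_pos': array([157.45544621, 604.67537766, 233.21597387]), 'tcp_rot': array([-3.14080507e+00, -9.26617297e-05,  2.88676230e+00]), 'ft_force': array([-0.40643087, -0.62843592, -0.59479357]), 'moment': array([ 0.05149878,  0.0133633 , -0.01700783]), 'grip_force': 0.0, 'opening': 0.9980012448166595}
```

View pics/top0.png

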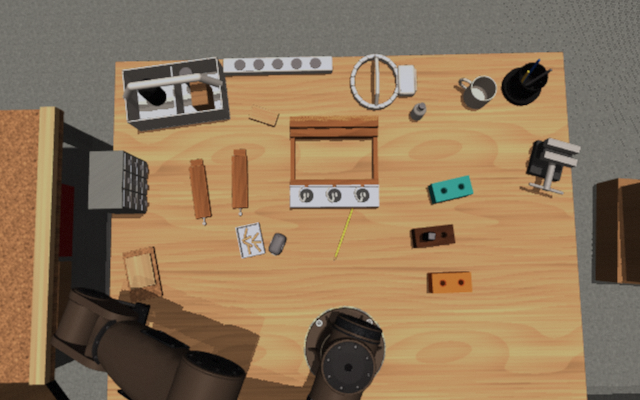

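View pics/side0.png

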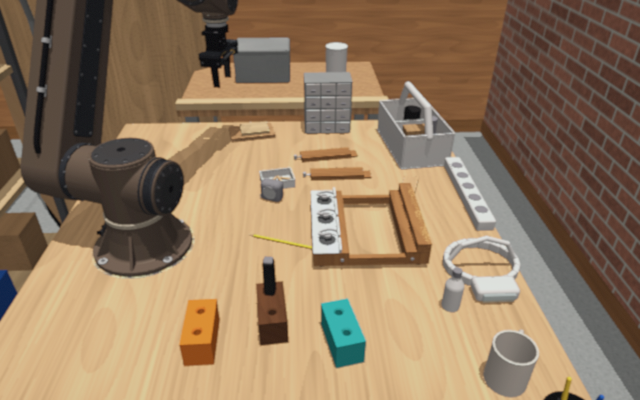

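The top picture shows the riser at (335,162) with cams at (306,195), (334,195), (362,195). Slats lie at (200,190) and (240,181), and the dark screwdriver block is at (433,236). The orange (450,282) and turquoise (451,189) blocks are decoys. Next I'll enlarge these areas.

```bash
python3 - <<'E'
from h import *
import pickle
i=pickle.load(open('top0.pkl','rb'))[0]; w=pickle.load(open('wrist0.pkl','rb'))[0]
a=cv2.resize(i[105:215,285:385],(400,440),interpolation=3) # 4x
b=cv2.resize(i[140:235,180:260],(320,380),interpolation=3) #4x
c=cv2.resize(i[215:255,405:465],(360,240),interpolation=3) #6x
o=np.zeros((600,800,3),np.uint8)
o[:440,:400]=a;o[:380,400:720]=b;o[380:600,400:720]=c[:220,:320]
cv2.imwrite('pics/m.png',o)
E
```

```text
(no output)
```

View pics/m.png

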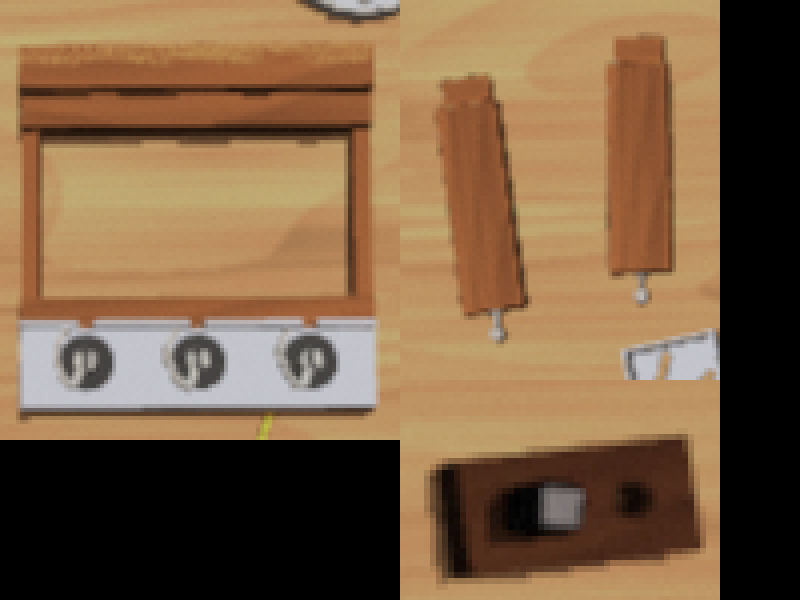

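View pics/wrist0.png

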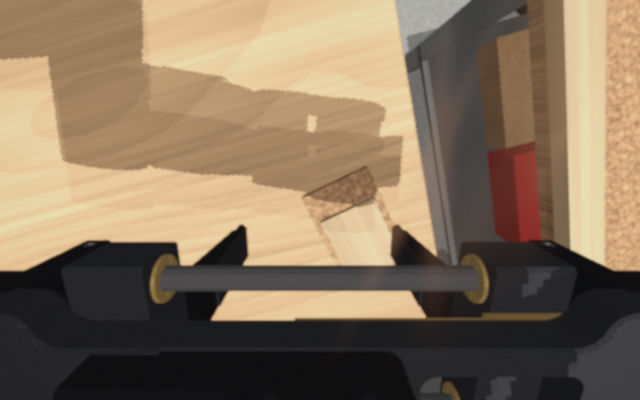

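The crop shows two slats. A has its head at px (204.5,224) and tongue tip at (196.8,159.8); B has its head at (240.5,213.8) and tip at (240,149.5). The screwdriver stands in the dark brown wooden block, handle top at (432,236) and free hole at (444,234.7). The wrist view shows only the offcut. The orange and turquoise blocks are ruled out by colour.

```bash
python3 - <<'E'
from h import *
import pickle
i,K,P=pickle.load(open('top0.pkl','rb'))
for n,u,v,z in [('camL',306.5,195.5,70),('camM',334.5,195.5,70),('camR',362.5,195.25,70),('frontL',290,207.5,53),('frontR',379,207.5,53),('lipL',290,127.8,75),('lipR',378,127.8,75),
 ('A head',204.5,224,17),('A tip',196.75,159.75,7),('B head',240.5,213.75,17),('B tip',240,149.5,7),('handle',432,236.3,154),('hole-',444,234.7,64)]:
    print(n,ray(K,P,u,v,z).round(0))
E
```

```text
camL [473. 110.  70.]
camM [471.  23.  70.]
camR [470. -64.  70.]
frontL [438. 163.  53.]
frontR [ 432. -116.   53.]
lipL [688. 159.  75.]
lipR [ 682. -118.   75.]
A head [393. 441.  17.]
A tip [604. 470.   7.]
B head [424. 325.  17.]
B tip [635. 328.   7.]
handle [ 337. -257.  154.]
hole- [ 343. -313.   64.]
```

```bash
cat >> h.py <<'E'
def go(x,y,z,yaw):
    "tool-frame shift/turn from the present pose to the wanted one (pointing down)"
    s=env.state(); p=np.array(s['eef_pos']); r=R.from_euler('xyz',s['tcp_rot'])
    d=r.inv().apply(np.array([x,y,z])-p); w=(yaw-s['tcp_rot'][2]+np.pi)%(2*np.pi)-np.pi
    print('shift',d.round(1),'turn',round(-np.degrees(w),2),'dist',round(np.linalg.norm(d)),'t',round(s['t'],2))
E
python3 -c "
from h import *
go(493,326.5,120,np.pi+.014)"
```

```text
shift [-394.8 -184.5  113.3] turn -15.4 dist 450 t 0.15
```

```bash
python3 -m crank '[[-394.8,-184.5,113,-15.4,75],[-394.8,-184.5,113,-15.4,75],[-394.8,-184.5,113,-15.4,75],[-394.8,-184.5,113,-15.4,75],[-394.8,-184.5,113,-15.4,75],[-394.8,-184.5,113,-15.4,75],[-394.8,-184.5,113,-15.4,75],[-394.8,-184.5,113,-15.4,75],[-394.8,-184.5,113,-15.4,75],[-394.8,-184.5,113,-15.4,75]]'
python3 -m crank '[[0,0,0,0,75],[0,0,0,0,75]]'
python3 -c "
from h import *
go(493,326.5,120,np.pi+.014)"
```

```text
t: 0.98
eef_pos: [467.4, 347.5, 129.1]
tcp_rot: [3.142, -0.0, -3.128]
ft_force: [0.7, 0.4, 0.3]
opening: 0.786
grip_force: 0.0
t: 1.15
eef_pos: [467.3, 347.5, 128.8]
tcp_rot: [-3.141, -0.001, -3.131]
ft_force: [-0.5, 0.2, 0.6]
opening: 0.788
grip_force: 0.0
shift [-25.5 -21.3   8.8] turn -0.2 dist 34 t 1.15
```

```bash
python3 -m crank '[[-25.5,-21.3,9,0,75],[-25.5,-21.3,9,0,75],[-25.5,-21.3,9,0,75]]'
python3 - <<'E'
from h import *
i,K,P=cam('wrist'); t,K2,P2=cam('top')
import pickle; pickle.dump((i,K,P),open('w1.pkl','wb'));pickle.dump((t,K2,P2),open('t1.pkl','wb'))
o=np.zeros((600,800,3),np.uint8); o[:400,:640]=i; o[400:,:400]=t[200:,:400]
cv2.imwrite('pics/w1.png',o)
s=env.state();print(s['eef_pos'],s['tcp_rot'])
# predicted points
for q in [(424,325,17),(635,328,7),(528,327,18)]: print(proj(K,P,q))
E
```

```text
t: 1.4
eef_pos: [491.7, 328.3, 120.6]
tcp_rot: [-3.142, -0.0, -3.128]
ft_force: [-0.2, 0.0, 0.3]
opening: 0.786
grip_force: 0.0
[491.0361665  329.03774785 120.97664082] [ 3.14138470e+00 -1.23875918e-04 -3.12680422e+00]
[315.21333099 133.66569232]
[316.18686585 325.83727669]
[316.21162293 241.7222714 ]
```

View pics/w1.png

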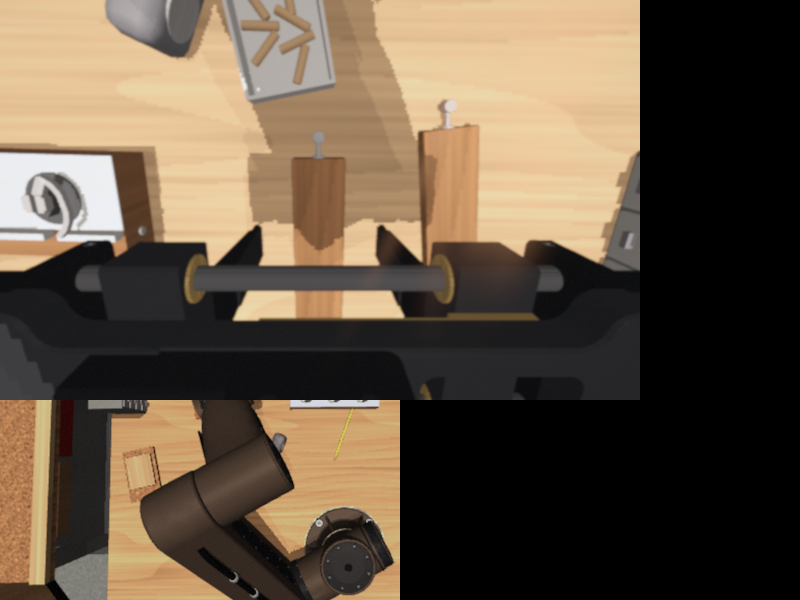

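The wrist view shows slat B's bolt head at (318,137), its front corners at (293,158) and (344,158), and slat A's head at (449,105) with corners (420,131) and (478,126). The strip from the top camera shows no third slat, only the offcut.

```bash
python3 - <<'E'
from h import *
import pickle
i,K,P=pickle.load(open('w1.pkl','rb'))
for u,v,z in [(318,137,17),(293,158,18),(344,158,18),(449,105,17),(420,131,18),(478,126,18),(49,196,70)]: print(ray(K,P,u,v,z).round(1))
E
```

```text
[426.9 327.5  17. ]
[445.9 304.9  18. ]
[445.3 351.5  18. ]
[398.1 441.9  17. ]
[420.5 418.5  18. ]
[415.5 469.6  18. ]
[471.2 125.5  70. ]
```

```bash
python3 -m crank '[[0,1,50,-0.6,75],[0,1,90,-0.6,75],[0,1,99.5,-0.6,75],[0,1,99.5,-0.6,75],[0,1,99.5,-0.6,45],[0,1,99.5,-0.6,45],[0,1,99.5,-0.6,45],[0,1,99.5,-0.6,45],[0,1,99.5,-0.6,45]]'
python3 -m crank '[[0,0,-30,0,45],[0,0,-70,0,45],[0,0,-110,0,45],[0,0,-110,0,45]]'
python3 -c "
from h import *
go(510,24,135,np.pi-.018)"
```

```text
t: 2.25
eef_pos: [491.7, 329.4, 21.5]
tcp_rot: [3.141, 0.0, -3.117]
ft_force: [-2.4, 0.8, 3.3]
opening: 0.525
grip_force: 29.9
t: 2.58
eef_pos: [494.1, 330.5, 138.0]
tcp_rot: [3.137, 0.009, -3.117]
ft_force: [0.5, 0.3, -2.1]
opening: 0.523
grip_force: 29.9
shift [  -8.3 -306.8    1.7] turn 2.44 dist 307 t 2.58
```

```bash
python3 -c "
from h import *
go(525,22,125,np.pi-.018)"
python3 -m crank '[[-33,-308,0,2.4,45],[-33,-308,0,2.4,45],[-33,-308,0,2.4,45],[-33,-308,0,2.4,45],[-33,-308,0,2.4,45],[-33,-308,0,2.4,45],[-33,-308,0,2.4,45],[-33,-308,0,2.4,45],[-33,-308,0,2.4,45]]'
python3 -m crank '[[0,0,0,0,45],[0,0,0,0,45]]'
python3 - <<'E'
from h import *
i,K,P=cam('wrist'); t,K2,P2=cam('top')
import pickle; pickle.dump((i,K,P),open('w2.pkl','wb'));pickle.dump((t,K2,P2),open('t2.pkl','wb'))
o=np.zeros((600,800,3),np.uint8); o[:400]=cv2.resize(i[0:260,120:640],(800,400),interpolation=3); o[400:,:400]=t[100:300,100:500]
s,K3,P3=cam('side'); o[400:,400:]=s[130:330,230:630]; pickle.dump((s,K3,P3),open('s2.pkl','wb'))
cv2.imwrite('pics/w2.png',o)
s=env.state();print(s['eef_pos'],s['tcp_rot'])
E
```

```text
shift [ -23.2 -309.2   11.8] turn 2.44 dist 310 t 2.58
t: 3.33
eef_pos: [532.8, 18.4, 130.8]
tcp_rot: [-3.141, 0.0, 3.12]
ft_force: [-0.1, 0.6, -1.7]
opening: 0.525
grip_force: 29.9
t: 3.5
eef_pos: [532.2, 22.6, 130.9]
tcp_rot: [3.141, -0.001, 3.124]
ft_force: [-1.1, -0.5, -2.1]
opening: 0.522
grip_force: 29.9
[532.27033456  23.18142691 131.09973691] [ 3.14143256e+00 -1.76681639e-04  3.12576162e+00]
```

View pics/w2.png

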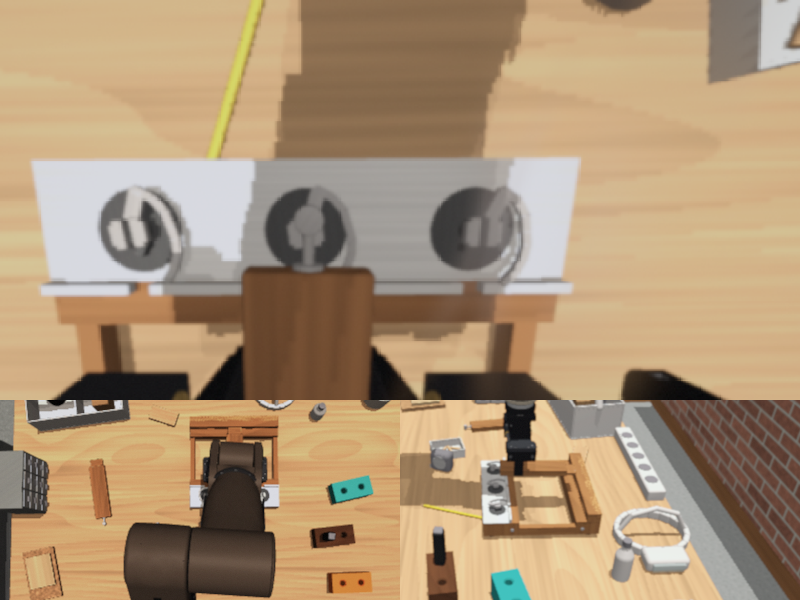

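The wrist crop shows the cam discs at (137,230), (305,230), (472,230) and the held bolt head at (308,220). The deck's front corners are at (33,162) and (580,157).

```bash
python3 - <<'E'
from h import *
import pickle
i,K,P=pickle.load(open('w2.pkl','rb')); f=520/800
for n,u,v,z in [('R',137,230,54),('M',305,230,54),('L',472,230,54),('fr',33,162,53),('fl',580,157,53),('head',308,220,126.6),('bodyL',372,272,127.6),('bodyR',243,272,127.6),('notchR',142,290,63.5),('notchL',473,288,63.5)]: print(n,ray(K,P,120+u*f,v*f,z).round(1))
E
```

```text
R [474.8 -65.1  54. ]
M [476.5  23.9  54. ]
L [478.  112.4  54. ]
fr [ 439.8 -114.6   53. ]
fl [442.3 164.9  53. ]
head [467.6  25.3 126.6]
bodyL [486.7  48.5 127.6]
bodyR [485.9   1.  127.6]
notchR [505.3 -62.5  63.5]
notchL [507.4 111.8  63.5]
```

```bash
python3 -c "
from h import *
go(515,22.3,94,np.pi-.018)"
```

```text
shift [17.2 -1.2 37.1] turn 0.12 dist 41 t 3.65
```

```bash
python3 -m crank '[[17.2,-1.2,15,0.1,45],[17.2,-1.2,37,0.1,45],[17.2,-1.2,37,0.1,45]]'
python3 -m crank '[[0,0,1,0,45],[0,0,2,0,45],[0,0,2,0,45]]'
python3 -m crank '[[0,0,1,0,45],[0,0,2,0,45],[0,0,2,0,45]]'
python3 -m crank '[[0,0,1,0,45],[0,0,2,0,45],[0,0,2,0,45]]'
```

```text
t: 3.9
eef_pos: [513.6, 22.1, 91.9]
tcp_rot: [3.141, -0.004, 3.124]
ft_force: [-0.1, 0.5, -2.5]
opening: 0.525
grip_force: 29.9
t: 4.15
eef_pos: [515.9, 21.4, 92.9]
tcp_rot: [3.142, 0.001, 3.123]
ft_force: [0.1, -0.2, -1.3]
opening: 0.52
grip_force: 29.9
t: 4.4
eef_pos: [515.8, 21.2, 90.7]
tcp_rot: [3.141, 0.001, 3.122]
ft_force: [-0.1, 0.9, 2.6]
opening: 0.526
grip_force: 30.0
t: 4.65
eef_pos: [516.3, 21.2, 89.1]
tcp_rot: [3.141, 0.003, 3.122]
ft_force: [1.3, 1.8, 8.9]
opening: 0.525
grip_force: 30.0
```

```bash
python3 -m crank '[[0,0,1,0,45],[0,0,2,0,45],[0,0,2,0,45]]'
python3 -m crank '[[0,0,1,0,45],[0,0,2,0,45],[0,0,2,0,45]]'
python3 - <<'E'
from h import *
s,K,P=cam('side'); 
cv2.imwrite('pics/s3.png',cv2.resize(s[150:290,290:450],(640,560),interpolation=3))
E
```

```text
t: 4.9
eef_pos: [516.8, 21.1, 87.4]
tcp_rot: [3.142, 0.004, 3.122]
ft_force: [2.9, 0.7, 11.5]
opening: 0.521
grip_force: 30.0
t: 5.15
eef_pos: [517.0, 21.1, 85.4]
tcp_rot: [3.142, 0.005, 3.122]
ft_force: [2.7, 1.3, 11.7]
opening: 0.527
grip_force: 30.0
```

View pics/s3.png

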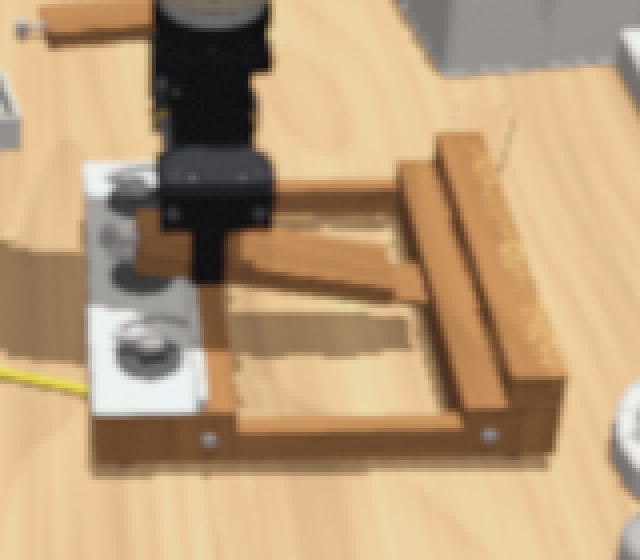

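The side view shows the slat tilted tongue-down, with its tip at crop (425,300) short of the rear ledge and the body's bolt end at (137,275). I'll compute the tilt.

```bash
python3 - <<'E'
from h import *
i,K,P=cam('side')
def rayy(u,v,y):
    d=P[:3,:3]@np.linalg.solve(K,[u,v,1.]); o=P[:3,3]; return o+d*(y-o[1])/d[1]
a=rayy(290+426/4,150+301/4,1); b=rayy(290+137/4,150+275/4,-3); c=rayy(290+393/4,150+301/4,-4)
print(a,b,c,(b-c)[2]/(c-b)[0])
E
```

```text
[662.42186555   1.          41.87599201] [471.27077471  -3.          71.69233318] [639.3547498   -4.          46.32082188] 0.1509454502393132
```

```bash
python3 -m crank '[[0,0,-6,0,45],[0,0,-10.5,0,45],[0,0,-10.5,0,45]]'
python3 -c "
from h import *
print(env.state()['ft_force'])
go(544,21.9,96,np.pi-.018)"
```

```text
t: 5.5
eef_pos: [515.3, 21.1, 95.5]
tcp_rot: [-3.142, 0.001, 3.122]
ft_force: [0.3, -0.4, -2.1]
opening: 0.52
grip_force: 30.0
[ 0.27757077 -0.41768746 -2.09948196]
shift [-28.7   1.3  -0.5] turn -0.07 dist 29 t 5.5
```

```bash
python3 -m crank '[[-12,0.8,-0.5,-0.1,45],[-22,0.8,-0.5,-0.1,45],[-28.5,0.8,-0.5,-0.1,45],[-28.5,0.8,-0.5,-0.1,45]]'
python3 -m crank '[[-5,0,0,0,45],[-8,0,0,0,45],[-8,0,0,0,45]]'
python3 -m crank '[[-4,0,0,0,45],[-7,0,0,0,45],[-7,0,0,0,45]]'
python3 - <<'E'
from h import *
s,K,P=cam('side'); 
cv2.imwrite('pics/s4.png',cv2.resize(s[150:290,290:450],(640,560),interpolation=3))
E
```

```text
t: 5.83
eef_pos: [538.1, 21.7, 93.6]
tcp_rot: [3.141, -0.016, 3.124]
ft_force: [-22.8, -1.7, 6.4]
opening: 0.526
grip_force: 30.0
t: 6.08
eef_pos: [544.7, 21.6, 93.4]
tcp_rot: [3.141, -0.018, 3.124]
ft_force: [-28.2, -2.5, 6.6]
opening: 0.526
grip_force: 30.0
t: 6.33
eef_pos: [551.4, 21.4, 93.3]
tcp_rot: [3.141, -0.019, 3.124]
ft_force: [-29.4, -3.3, 8.6]
opening: 0.524
grip_force: 30.0
```

View pics/s4.png

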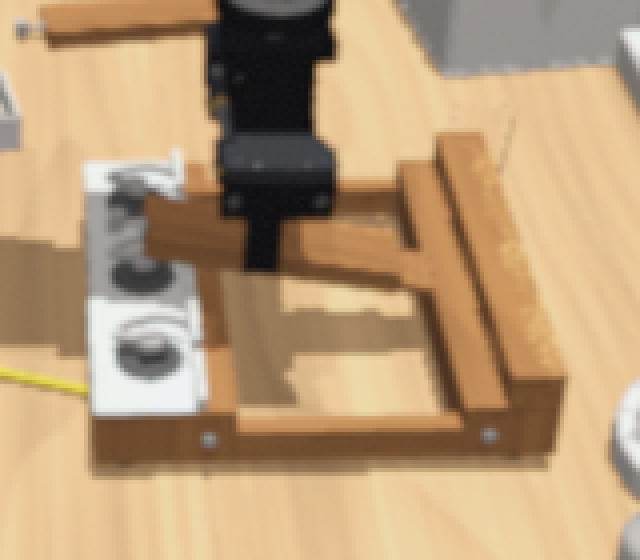

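The tip caught the ledge's front edge at (437,288) and the slat slid about 25 mm in the pads. I'll back off, lift and measure again.

```bash
python3 -m crank '[[8,0,0,0,45],[8,0,-12,0,45],[8,0,-14,0,45],[8,0,-14,0,45]]'
python3 - <<'E'
from h import *
s,K,P=cam('side'); w,Kw,Pw=cam('wrist')
import pickle; pickle.dump((w,Kw,Pw),open('w5.pkl','wb'))
o=np.zeros((600,800,3),np.uint8); o[:420,:480]=cv2.resize(s[150:290,290:450],(480,420),interpolation=3)
o[:,480:]=cv2.resize(w[60:260,240:346],(320,600),interpolation=3)
cv2.imwrite('pics/s5.png',o)
s=env.state(); print(s['eef_pos'],s['ft_force'])
E
```

```text
t: 6.72
eef_pos: [551.2, 21.2, 109.7]
tcp_rot: [-3.142, 0.001, 3.124]
ft_force: [-0.4, -0.0, -1.7]
opening: 0.526
grip_force: 30.0
[550.8805062   21.25300771 108.9909151 ] [-0.54323699 -0.3765463  -2.10123092]
```

View pics/s5.png

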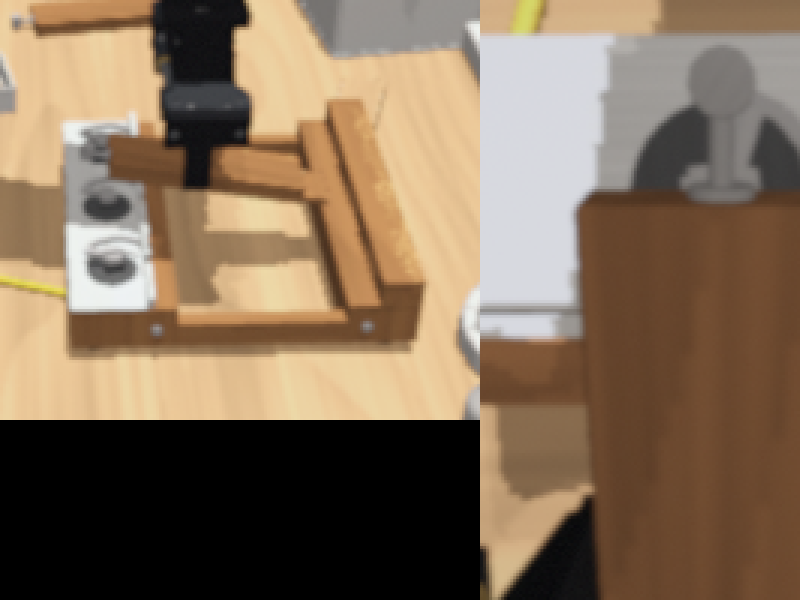

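The tip is now at crop (329,198), the body's lower edge runs (110,176) to (303,197), and the wrist crop has the head at (721,80).

```bash
python3 - <<'E'
from h import *
import pickle
i,K,P=cam('side')
def rayy(u,v,y):
    d=P[:3,:3]@np.linalg.solve(K,[u,v,1.]); o=P[:3,3]; return o+d*(y-o[1])/d[1]
a=rayy(290+329/3,150+199/3,1); b=rayy(290+110/3,150+176/3,-3); c=rayy(290+303/3,150+197/3,-4)
print(a,b,c,(b-c)[2]/(c-b)[0])
# side camera check: ledge/lip known corners, riser front rail near bottom corner etc
o=np.array([476.5,24,0]);cy,sy=np.cos(-.018),np.sin(-.018)
def rz(x,y,z): return o+[cy*x-sy*y,sy*x+cy*y,z]
for q in [(-36,-140,53),(250,-140,75),(216,-140,75),(190,-140,52)]: p=proj(K,P,rz(*q)); print(q,((p-[290,150])*3).round(0))
w,K,P=pickle.load(open('w5.pkl','rb'))
for z in (105,112,118): print(ray(K,P,319.8,86.7,z))
E
```

```text
[668.11834773   1.          70.61996347] [477.12107299  -3.         103.18240818] [644.01003391  -4.          77.04976049] 0.15658703577772198
(-36, -140, 53) [ 69. 308.]
(250, -140, 75) [426. 281.]
(216, -140, 75) [384. 282.]
(190, -140, 52) [349. 305.]
[457.51215816  24.20700212 105.        ]
[458.45257604  24.16499057 112.        ]
[459.25864851  24.12898066 118.        ]
```

```bash
python3 -m crank '[[-8,0,3,0,45],[-14,0,10,0,45],[-14,0,17.5,0,45],[-14,0,17.5,0,45],[-14,0,17.5,0,45]]'
python3 -m crank '[[-3,0,0,0,45],[-6,0,0,0,45],[-9,0,0,0,45],[-9,0,0,0,45]]'
python3 -m crank '[[-3,0,0,0,45],[-6,0,0,0,45],[-6,0,0,0,45]]'
```

```text
t: 7.28
eef_pos: [564.6, 21.1, 90.8]
tcp_rot: [3.141, -0.001, 3.124]
ft_force: [0.5, -0.1, -2.0]
opening: 0.521
grip_force: 30.0
t: 7.62
eef_pos: [574.5, 20.9, 91.9]
tcp_rot: [3.142, 0.001, 3.124]
ft_force: [0.3, -0.6, -1.2]
opening: 0.523
grip_force: 30.0
t: 7.87
eef_pos: [580.4, 20.8, 91.8]
tcp_rot: [3.142, 0.001, 3.124]
ft_force: [-0.4, 0.2, -3.3]
opening: 0.523
grip_force: 30.0
```

```bash
python3 -m crank '[[-2,0,1,0,45],[-4,0,1,0,45],[-6,0,1,0,45],[-6,0,1,0,45]]'
python3 -m crank '[[0,0,3,0,45],[0,0,6,0,45],[0,0,6,0,45]]'
```

```text
t: 8.2
eef_pos: [586.1, 20.6, 90.7]
tcp_rot: [3.142, 0.0, 3.124]
ft_force: [0.2, 0.4, -2.3]
opening: 0.523
grip_force: 30.0
t: 8.45
eef_pos: [585.6, 20.7, 84.2]
tcp_rot: [3.142, -0.0, 3.124]
ft_force: [-2.1, -0.3, 0.8]
opening: 0.523
grip_force: 30.0
```

```bash
python3 -m crank '[[-1,0,2,0,45],[-2,0,4,0,45],[-3,0,6,0,45],[-3,0,6,0,45]]'
python3 - <<'E'
from h import *
w,Kw,Pw=cam('wrist'); s,K,P=cam('side')
o=np.zeros((600,800,3),np.uint8); o[:420,:480]=cv2.resize(s[150:290,290:450],(480,420),interpolation=3)
o[:,480:]=cv2.resize(w[40:190,280:360],(320,600),interpolation=3)
cv2.imwrite('pics/s6.png',o)
E
```

```text
t: 8.78
eef_pos: [588.9, 20.6, 78.3]
tcp_rot: [3.141, -0.0, 3.124]
ft_force: [-1.6, -0.2, 0.9]
opening: 0.524
grip_force: 30.0
```

View pics/s6.png

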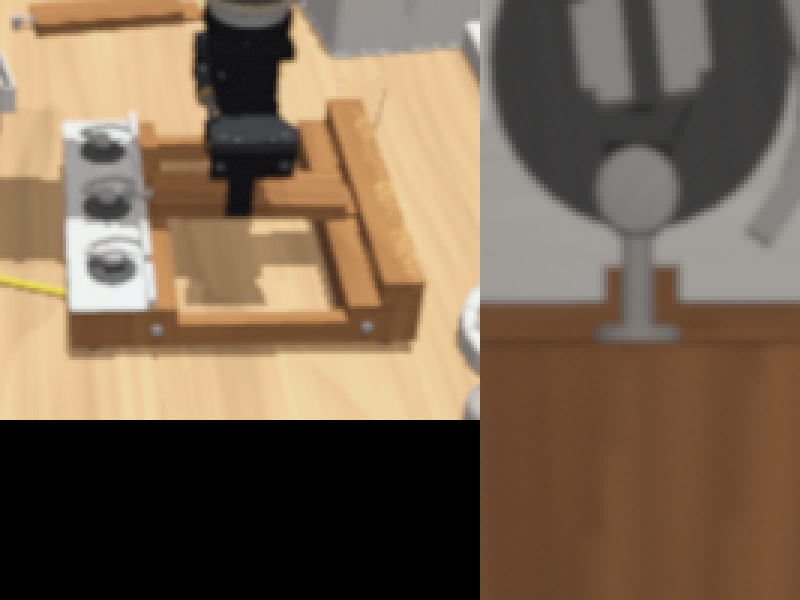

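The head is over the cam mouth and the shank is centred on the notch (crop 639 against 642). I'll lower it flat.

```bash
python3 -m crank '[[0,0,3,0,45],[0,0,5,0,45],[0,0,7,0,45],[0,0,7,0,45]]'
python3 -m crank '[[0,0,1,0,45],[0,0,1.5,0,45],[0,0,1.5,0,45]]'
```

```text
t: 9.22
eef_pos: [589.2, 20.6, 74.2]
tcp_rot: [-3.141, 0.002, 3.124]
ft_force: [-9.0, 0.1, 30.3]
opening: 0.522
grip_force: 30.0
t: 9.47
eef_pos: [589.5, 20.6, 73.9]
tcp_rot: [-3.141, 0.004, 3.124]
ft_force: [-12.1, 0.6, 42.3]
opening: 0.523
grip_force: 30.0
```

```bash
python3 -m crank '[[0,0,-3,0,45],[0,0,-3,0,62],[0,0,-3,0,62],[0,0,-3,0,62],[0,0,-3,0,62]]'
python3 -m crank '[[0,0,-30,0,62],[0,0,-70,0,62],[0,0,-90,0,62],[0,0,-90,0,62]]'
python3 - <<'E'
from h import *
w,Kw,Pw=cam('wrist'); s,K,P=cam('side')
import pickle; pickle.dump((w,Kw,Pw),open('w7.pkl','wb'))
o=np.zeros((600,800,3),np.uint8); o[:420,:480]=cv2.resize(s[150:290,290:450],(480,420),interpolation=3)
print(proj(Kw,Pw,(496.5,23.5,70)), proj(Kw,Pw,(476.5,24,70)))
u,v=proj(Kw,Pw,(495,24,70)).astype(int)
o[:,480:]=cv2.resize(w[max(v-75,0):max(v-75,0)+150,u-40:u+40],(320,600),interpolation=3); print(u,v)
cv2.imwrite('pics/s7.png',o); t,_,_=cam('top'); cv2.imwrite('t7.png',t)
E
```

```text
t: 9.88
eef_pos: [588.6, 20.6, 72.6]
tcp_rot: [3.141, -0.001, 3.124]
ft_force: [0.1, 0.6, -0.5]
opening: 0.646
grip_force: 0.0
t: 10.22
eef_pos: [590.4, 20.5, 167.2]
tcp_rot: [-3.141, 0.006, 3.124]
ft_force: [-0.8, 0.1, -0.0]
opening: 0.653
grip_force: 0.0
[319.42762892 101.21800638] [319.61514759  75.62743922]
319 99
```

View pics/s7.png

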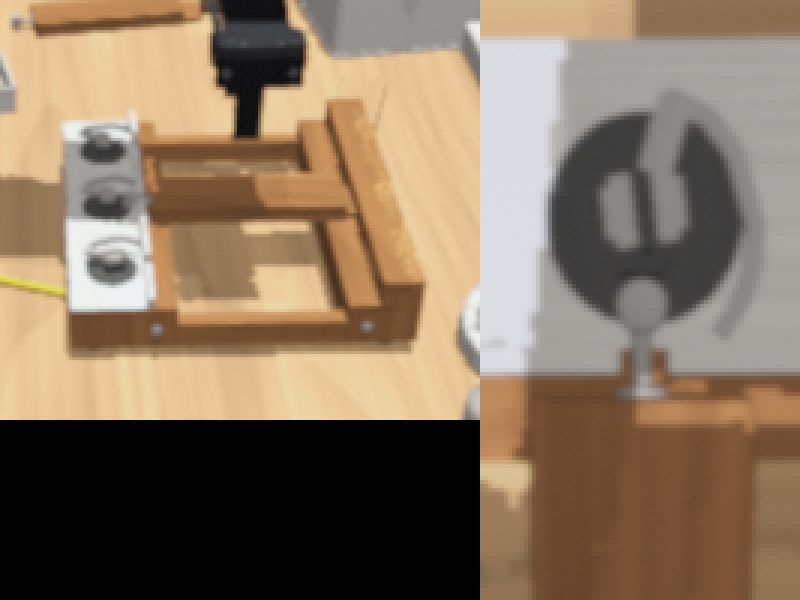

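Slat B lies flat in the middle bay with its head in the mouth. The cam slot is turned about 0.16 rad anticlockwise from riser x. Next is slat A; first I'll check it hasn't moved.

```bash
python3 - <<'E'
from h import *
import pickle
a=pickle.load(open('top0.pkl','rb'))[0]; b=cv2.imread('t7.png')
print((cv2.absdiff(a,b).max(2)[145:235,180:222]>50).sum())
go(462,450,150,np.pi+.125); go(462,450,21.5,np.pi+.125)
E
```

```text
0
shift [133.9 427.1  12.5] turn -8.17 dist 448 t 10.37
shift [133.7 427.1 141. ] turn -8.17 dist 469 t 10.37
```

```bash
python3 -m crank '[[134,427,12,-8.2,75],[134,427,12,-8.2,75],[134,427,12,-8.2,75],[134,427,12,-8.2,75],[134,427,12,-8.2,75],[134,427,12,-8.2,75],[134,427,12,-8.2,75],[134,427,12,-8.2,75],[134,427,12,-8.2,75],[134,427,12,-8.2,75]]'
python3 -m crank '[[0,0,0,0,75],[0,0,0,0,75]]'
python3 - <<'E'
from h import *
w,K,P=cam('wrist'); import pickle; pickle.dump((w,K,P),open('w8.pkl','wb'))
cv2.imwrite('pics/w8.png',w)
g=cv2.cvtColor(w,cv2.COLOR_BGR2HSV)
go(462,450,120,np.pi+.125)
print(proj(K,P,(398.1,441.9,17)))
for v in (150,170,190,210):
    m=(g[v,:,0]<14)&(g[v,:,1]>95)&(g[v,:,2]<200); x=np.where(m)[0]; print(v,x.min() if len(x) else 0,x.max() if len(x) else 0,len(x))
E
```

```text
t: 11.2
eef_pos: [469.5, 421.7, 150.0]
tcp_rot: [-3.14, -0.003, -3.016]
ft_force: [0.1, 0.3, 0.4]
opening: 0.789
grip_force: 0.0
t: 11.37
eef_pos: [469.4, 421.5, 149.8]
tcp_rot: [-3.14, -0.003, -3.012]
ft_force: [1.2, -1.1, 0.8]
opening: 0.79
grip_force: 0.0
shift [ 4.2 30.7 30.2] turn 0.13 dist 43 t 11.42
[347.52730013 132.92714737]
150 37 639 46
170 39 639 99
190 42 639 105
210 44 639 75
```

View pics/w8.png

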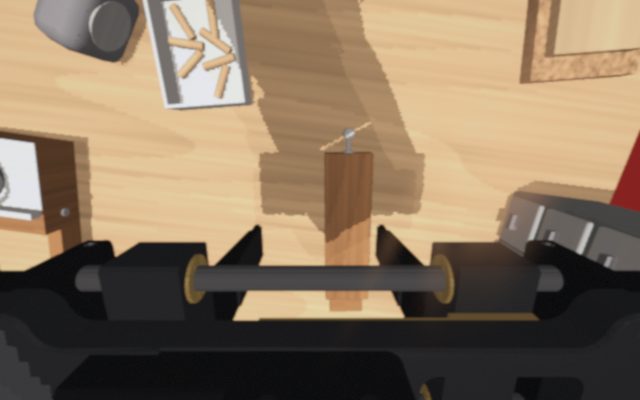

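Slat A is where expected: its head is at (349,133) and its edges are parallel to the tool. I'll grasp it 40 mm behind its middle, as before.

```bash
python3 -m crank '[[4.2,31.5,10,0,75],[4.2,31.5,50,0,75],[4.2,31.5,90,0,75],[4.2,31.5,120,0,75],[4.2,31.5,128.3,0,75],[4.2,31.5,128.3,0,75],[4.2,31.5,128.3,0,75]]'
python3 -m crank '[[0,0,0,0,45],[0,0,0,0,45],[0,0,0,0,45],[0,0,0,0,45],[0,0,0,0,45]]'
python3 -m crank '[[0,0,-30,0,45],[0,0,-70,0,45],[0,0,-110,0,45],[0,0,-110,0,45]]'
python3 -c "
from h import *
go(516.5,110.3,131,np.pi-.018)"
```

```text
t: 12.0
eef_pos: [463.6, 449.6, 23.7]
tcp_rot: [-3.141, -0.001, -3.018]
ft_force: [-0.0, -0.0, 0.3]
opening: 0.79
grip_force: 0.0
t: 12.42
eef_pos: [463.1, 451.0, 24.3]
tcp_rot: [3.141, 0.001, -3.016]
ft_force: [-0.3, -1.2, 2.3]
opening: 0.523
grip_force: 29.9
t: 12.75
eef_pos: [464.9, 452.7, 141.2]
tcp_rot: [3.136, 0.009, -3.016]
ft_force: [1.0, 0.4, -0.9]
opening: 0.524
grip_force: 29.9
shift [  -8.1 -346.2    8.4] turn 8.25 dist 346 t 12.75
```

```bash
python3 -m crank '[[-9,-346,6,8.3,45],[-9,-346,6,8.3,45],[-9,-346,6,8.3,45],[-9,-346,6,8.3,45],[-9,-346,6,8.3,45],[-9,-346,6,8.3,45],[-9,-346,6,8.3,45],[-9,-346,6,8.3,45],[-9,-346,6,8.3,45],[-9,-346,6,8.3,45]]'
python3 -m crank '[[0,0,0,0,45],[0,0,0,0,45]]'
python3 -c "
from h import *
w,K,P=cam('wrist'); cv2.imwrite('w9.png',w)
print(proj(K,P,(453,112.5,128)))
go(517.6,110.3,96,np.pi-.018)"
```

```text
t: 13.58
eef_pos: [515.6, 105.9, 127.6]
tcp_rot: [-3.141, -0.0, 3.119]
ft_force: [-0.5, 0.1, -1.2]
opening: 0.523
grip_force: 29.9
t: 13.75
eef_pos: [515.0, 109.7, 127.7]
tcp_rot: [3.141, -0.0, 3.123]
ft_force: [-0.0, 0.6, -0.7]
opening: 0.522
grip_force: 29.9
[320.47155183 148.2357918 ]
shift [-2.6  0.4 31.7] turn 0.01 dist 32 t 13.8
```

```bash
python3 -m crank '[[-2.6,0.4,15,0,45],[-2.6,0.4,31.7,0,45],[-2.6,0.4,31.7,0,45],[-2.6,0.4,31.7,0,45]]'
python3 -m crank '[[0,0,1,0,45],[0,0,2,0,45],[0,0,3,0,45],[0,0,3,0,45]]'
python3 -m crank '[[0,0,1,0,45],[0,0,2,0,45],[0,0,3,0,45],[0,0,3,0,45]]'
```

```text
t: 14.13
eef_pos: [517.3, 110.2, 95.7]
tcp_rot: [-3.142, -0.002, 3.124]
ft_force: [-0.3, 0.3, -1.4]
opening: 0.522
grip_force: 30.0
t: 14.47
eef_pos: [518.0, 109.3, 93.5]
tcp_rot: [3.141, 0.001, 3.122]
ft_force: [-1.0, 1.0, 1.1]
opening: 0.522
grip_force: 30.0
t: 14.8
eef_pos: [518.8, 109.1, 91.2]
tcp_rot: [3.141, 0.003, 3.122]
ft_force: [-0.2, -0.1, 11.6]
opening: 0.524
grip_force: 30.0
```

```bash
python3 -m crank '[[0,0,1,0,45],[0,0,2,0,45],[0,0,2.5,0,45],[0,0,2.5,0,45]]'
python3 -m crank '[[0,0,-10,0,45],[0,0,-22,0,45],[0,0,-22,0,45],[0,0,-22,0,45]]'
python3 - <<'E'
from h import *
import pickle
s,K,P=cam('side'); w,Kw,Pw=cam('wrist'); st=env.state(); pickle.dump((s,K,P,w,Kw,Pw,st['eef_pos']),open('p10.pkl','wb'))
o=np.zeros((600,800,3),np.uint8); o[:,:500]=cv2.resize(s[140:260,300:400],(500,600),interpolation=3)
o[:,500:]=cv2.resize(w[60:260,270:370],(300,600),interpolation=3)
cv2.imwrite('pics/s10.png',o); print(st['eef_pos'])
E
```

```text
t: 15.13
eef_pos: [519.4, 109.0, 89.1]
tcp_rot: [3.141, 0.005, 3.122]
ft_force: [1.7, -0.9, 13.2]
opening: 0.523
grip_force: 30.1
t: 15.47
eef_pos: [517.9, 109.0, 110.0]
tcp_rot: [3.141, 0.001, 3.122]
ft_force: [0.4, 0.7, -0.1]
opening: 0.522
grip_force: 30.0
[517.48534361 109.03836867 109.1841485 ]
```

View pics/s10.png

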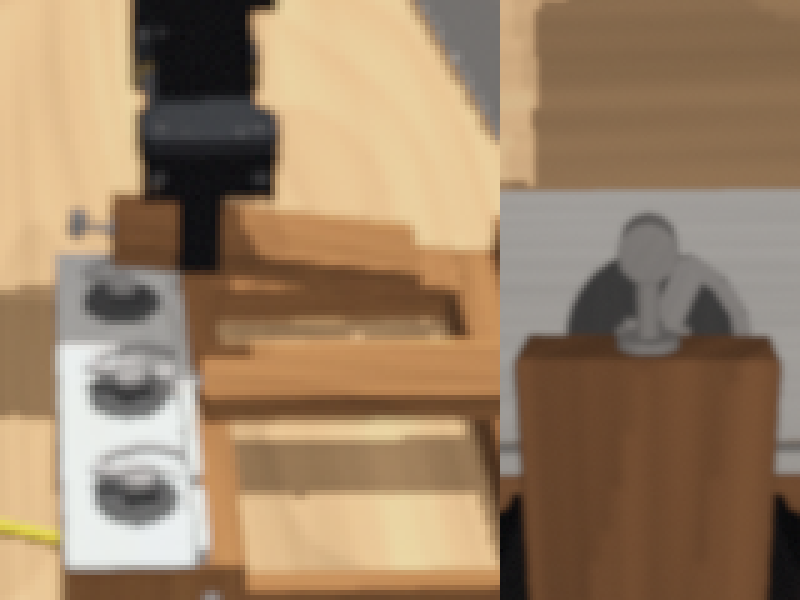

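The slat is tilted tongue-down: its body's lower edge runs (113,264) to (415,289), and the wrist crop has the head at (648,248).

```bash
python3 - <<'E'
from h import *
import pickle
s,K,P,w,Kw,Pw,e=pickle.load(open('p10.pkl','rb'))
def rayy(u,v,y):
    d=P[:3,:3]@np.linalg.solve(K,[u,v,1.]); o=P[:3,3]; return o+d*(y-o[1])/d[1]
b=rayy(300+113/5,140+264/5,85); c=rayy(300+415/5,140+289/5,82.5)
t=(b-c)[2]/(c-b)[0]; print(b,c,'tilt',t,'tip',c[0]+24*.99,c[2]-24*t)
for z in (108,114,120): print(ray(Kw,Pw,270+148/3,60+248/3,z))
E
```

```text
[471.46355072  85.          94.31650834] [636.57548213  82.5         75.31279652] tilt 0.11509593316006779 tip 660.335482129986 72.5504941260491
[452.75591303 111.35577335 108.        ]
[452.4554533  111.34867107 114.        ]
[452.15499357 111.34156879 120.        ]
```

```bash
python3 -m crank '[[-10,0.8,0,0,45],[-19,0.8,5,0,45],[-19,0.8,12,0,45],[-19,0.8,15.7,0,45],[-19,0.8,15.7,0,45],[-19,0.8,15.7,0,45]]'
python3 -m crank '[[-4,0,0,0,45],[-8,0,0,0,45],[-12,0,0,0,45],[-12,0,0,0,45]]'
python3 -m crank '[[-3,0,0,0,45],[-6,0,0,0,45],[-6,0,0,0,45]]'
```

```text
t: 16.07
eef_pos: [536.6, 109.5, 93.3]
tcp_rot: [-3.142, -0.001, 3.122]
ft_force: [-0.1, -0.4, -0.5]
opening: 0.521
grip_force: 30.0
t: 16.4
eef_pos: [549.7, 109.2, 94.0]
tcp_rot: [3.141, 0.001, 3.122]
ft_force: [-0.7, 0.1, -1.7]
opening: 0.526
grip_force: 30.0
t: 16.65
eef_pos: [555.4, 109.2, 93.9]
tcp_rot: [3.141, 0.001, 3.122]
ft_force: [0.0, 1.4, -1.6]
opening: 0.527
grip_force: 30.0
```

Clean entry so far; on to full depth, then lower.

```bash
python3 -m crank '[[-3,0,0.5,0,45],[-6,0,1,0,45],[-6,0,1,0,45]]'
python3 -m crank '[[0,0,4,0,45],[0,0,8,0,45],[-1,0,10,0,45],[-1,0,10,0,45]]'
python3 -m crank '[[0,0,2,0,45],[-0.5,0,4,0,45],[-0.5,0,4,0,45]]'
python3 - <<'E'
from h import *
w,Kw,Pw=cam('wrist'); cv2.imwrite('w11.png',w); s,_,_=cam('side'); cv2.imwrite('s11.png',s); print(env.state()['eef_pos'])
for z in (70,75): print(proj(Kw,Pw,(498,111.5,z)))
E
```

```text
t: 16.9
eef_pos: [561.4, 109.0, 92.8]
tcp_rot: [3.141, 0.001, 3.122]
ft_force: [0.0, 0.2, -0.4]
opening: 0.525
grip_force: 30.0
t: 17.23
eef_pos: [561.5, 109.0, 82.2]
tcp_rot: [-3.142, -0.001, 3.122]
ft_force: [-0.9, 0.2, 1.4]
opening: 0.521
grip_force: 30.0
t: 17.48
eef_pos: [562.3, 109.0, 78.5]
tcp_rot: [3.142, -0.0, 3.122]
ft_force: [-2.3, 0.2, 0.8]
opening: 0.522
grip_force: 30.0
[562.31443887 109.02649865  78.75579054]
[319.60066878 143.0492652 ]
[319.62868523 143.52400033]
```

```bash
python3 -m crank '[[0,0,1.5,0,45],[0,0,3,0,45],[0,0,3,0,45]]'
python3 -m crank '[[0,0,1,0,45],[0,0,1,0,45]]'
```

```text
t: 17.83
eef_pos: [562.3, 109.0, 75.6]
tcp_rot: [3.142, 0.0, 3.122]
ft_force: [-1.4, 0.2, 1.3]
opening: 0.523
grip_force: 30.0
t: 18.0
eef_pos: [562.3, 109.0, 74.8]
tcp_rot: [3.142, 0.0, 3.122]
ft_force: [-0.8, 0.0, 1.4]
opening: 0.523
grip_force: 30.0
```

```bash
python3 -m crank '[[0,0,1.5,0,45],[0,0,3,0,45],[0,0,3,0,45]]'
python3 -m crank '[[0,0,1.5,0,45],[0,0,2,0,45],[0,0,2,0,45]]'
```

```text
t: 18.25
eef_pos: [562.6, 109.0, 74.2]
tcp_rot: [3.141, 0.002, 3.123]
ft_force: [-8.4, -0.4, 29.6]
opening: 0.525
grip_force: 30.0
t: 18.5
eef_pos: [563.1, 109.0, 73.5]
tcp_rot: [3.141, 0.004, 3.123]
ft_force: [-11.9, -2.2, 43.3]
opening: 0.524
grip_force: 30.0
```

```bash
python3 -m crank '[[0,0,-3,0,45],[0,0,-3,0,62],[0,0,-3,0,62],[0,0,-3,0,62],[0,0,-20,0,62],[0,0,-60,0,62],[0,0,-100,0,62],[0,0,-140,0,62],[0,0,-150,0,62],[0,0,-150,0,62]]'
python3 - <<'E'
from h import *
w,Kw,Pw=cam('wrist'); cv2.imwrite('w12.png',w); s,_,_=cam('side'); cv2.imwrite('s12.png',s)
import pickle; pickle.dump((w,Kw,Pw),open('w12.pkl','wb'))
go(341,-256,205,np.pi+.1)
E
```

```text
t: 19.33
eef_pos: [563.3, 109.1, 222.6]
tcp_rot: [3.141, 0.005, 3.123]
ft_force: [0.5, -0.6, -0.5]
opening: 0.653
grip_force: 0.0
shift [ 213.9 -369.2   14.1] turn -6.83 dist 427 t 19.43
```

```bash
python3 -m crank '[[214,-369,10,-6.8,62],[214,-369,10,-6.8,62],[214,-369,10,-6.8,62],[214,-369,10,-6.8,62],[214,-369,10,-6.8,62],[214,-369,10,-6.8,62],[214,-369,10,-6.8,62],[214,-369,10,-6.8,62],[214,-369,10,-6.8,62],[214,-369,10,-6.8,62]]'
python3 -m crank '[[0,0,0,0,62],[0,0,0,0,62]]'
python3 - <<'E'
from h import *
import pickle
w,K,P=cam('wrist'); t,Kt,Pt=cam('top'); s,Ks,Ps=cam('side')
st=env.state(); pickle.dump((w,K,P,t,Kt,Pt,s,Ks,Ps,st['eef_pos']),open('p13.pkl','wb')); print(st['eef_pos'],st['tcp_rot'],st['joints'])
w12=cv2.imread('w12.png')
o=np.zeros((600,800,3),np.uint8)
o[:350,:480]=cv2.resize(w[30:265,160:482],(480,350),interpolation=3)
Kw,Pw=pickle.load(open('w12.pkl','rb'))[1:]
u,v=proj(Kw,Pw,(490,112,70)).astype(int); v0=max(v-30,0); print('w12 crop',u-30,v0)
o[:350,480:800]=cv2.resize(w12[v0:v0+70,u-32:u+32],(320,350),interpolation=3)
o[350:,:400]=cv2.resize(s[150:275,290:490],(400,250),interpolation=3)
o[350:,400:]=cv2.resize(t[105:230,280:480],(400,250),interpolation=3)
cv2.imwrite('pics/w13.png',o)
E
```

```text
t: 20.27
eef_pos: [344.6, -248.2, 208.3]
tcp_rot: [3.139, -0.002, -3.042]
ft_force: [1.0, -0.6, -0.7]
opening: 0.651
grip_force: 0.0
t: 20.43
eef_pos: [344.9, -248.5, 208.4]
tcp_rot: [3.139, -0.002, -3.047]
ft_force: [0.9, 1.0, -0.8]
opening: 0.652
grip_force: 0.0
[ 346.63393381 -246.2307019   209.1468333 ] [ 3.13990491e+00 -1.13095942e-03 -3.04111441e+00] [-7.73384942e-01  2.42578122e-01  2.05142216e+00  2.87710234e-04
  8.49612503e-01 -2.44484874e+00]
w12 crop 289 96
```

View pics/w13.png

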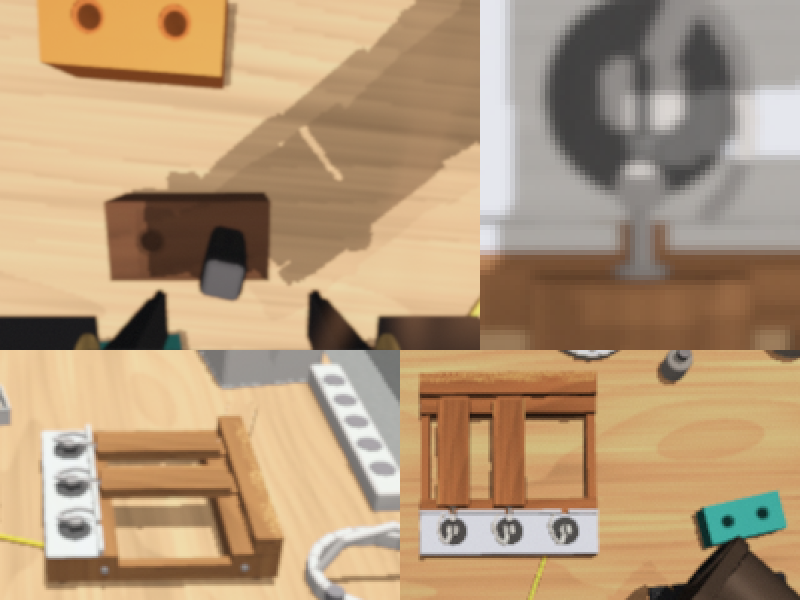

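This picture (my 14th, so the last) shows both slats flat in the left and middle bays. The screwdriver's grey top is centred at crop (223,279) with corners (208,259), (244,262), (238,299), (202,293), and the block's free hole is at (151,241). From here I work with numbers only.

```bash
python3 - <<'E'
from h import *
import pickle
w,K,P,*_=pickle.load(open('p13.pkl','rb')); f=480/322
# grey top of handle by threshold near there
r=w[195:240,285:335].astype(int); g=(abs(r[:,:,0]-r[:,:,2])<18)&(r.mean(2)>75)&(r.mean(2)<150)
n,l,s,c=cv2.connectedComponentsWithStats(g.astype(np.uint8)); k=1+np.argmax(s[1:,4]); print(s[k],c[k]+[285,195])
cnt=np.argwhere(l==k)[:,::-1].astype(np.float32); 
u,v=c[k]+[285,195]; print('top',ray(K,P,u,v,154))
cs=[ray(K,P,160+a/f,30+b/f,154) for a,b in [(208,259),(244,262),(238,299),(202,293)]]
print(np.round(cs,1).tolist()); print(np.mean(cs,0))
for i in range(4):
    d=cs[(i+1)%4]-cs[i]; print(np.hypot(*d[:2]),np.arctan2(d[1],d[0])%(np.pi/2))
print('rect',cv2.minAreaRect(np.array([ray(K,P,a+285,b+195,154)[:2] for a,b in cnt],np.float32)))
print('hole-',ray(K,P,160+151/f,30+241/f,64))
go(341,-256,209,np.pi+.1)
E
```

```text
[ 10  10  28  26 555] [309.04504505 217.47387387]
top [ 340.70638178 -255.59329439  154.        ]
[[330.3, -263.9, 154.0], [330.1, -245.1, 154.0], [350.8, -246.3, 154.0], [349.2, -265.6, 154.0]]
[ 340.11376642 -255.21371819  154.        ]
18.759216893098436 0.007002870456474186
20.701935592561355 1.5144011170354568
19.401629179314046 1.488334686024481
19.01968841051999 1.478982598722839
rect ((340.8300476074219, -255.5253143310547), (19.85132598876953, 18.70963478088379), 82.77377319335938)
hole- [ 345.50742371 -310.65912431   64.        ]
shift [ 6.6 -9.2  0.1] turn 0.03 dist 11 t 20.58
```

```bash
python3 -c "
from h import *
go(340.7,-255.6,112,np.pi-.1)"
```

```text
shift [ 6.7 -8.9 97.1] turn 11.49 dist 98 t 20.58
```

```bash
python3 -m crank '[[6.7,-8.9,0,6,62],[6.7,-8.9,0,11.5,62],[6.7,-8.9,35,11.5,62],[6.7,-8.9,70,11.5,62],[6.7,-8.9,97,11.5,62],[6.7,-8.9,97,11.5,62],[6.7,-8.9,97,11.5,62]]'
python3 -m crank '[[0,0,0,0,15],[0,0,0,0,15],[0,0,0,0,15],[0,0,0,0,15],[0,0,0,0,15],[0,0,0,0,15]]'
python3 -m crank '[[0,0,-25,0,15],[0,0,-60,0,15],[0,0,-90,0,15],[0,0,-90,0,15],[0,0,-90,0,15]]'
python3 - <<'E'
from h import *
import pickle
w,K,P=cam('wrist'); s,Ks,Ps=cam('side'); st=env.state(); e=st['eef_pos']; print(e,st['tcp_rot'])
pickle.dump((w,K,P,s,Ks,Ps,e),open('p14.pkl','wb'))
for dz in (20,60,90,108): print(dz,'wrist',proj(K,P,e-[0,0,dz]).round(1),'side',proj(Ks,Ps,e-[0,0,dz]).round(1))
E
```

```text
t: 21.17
eef_pos: [341.0, -255.4, 112.5]
tcp_rot: [3.139, -0.003, 3.043]
ft_force: [0.1, -0.2, 0.2]
opening: 0.65
grip_force: 0.0
t: 21.67
eef_pos: [340.7, -256.9, 113.5]
tcp_rot: [-3.141, 0.001, 3.04]
ft_force: [-0.5, -0.5, 0.2]
opening: 0.287
grip_force: 0.0
t: 22.08
eef_pos: [340.9, -257.1, 204.1]
tcp_rot: [-3.14, 0.002, 3.04]
ft_force: [-0.8, 0.3, -1.7]
opening: 0.249
grip_force: 30.0
[ 340.25701093 -256.43709089  202.30947631] [ 3.14080794e+00 -7.94378977e-04  3.04022488e+00]
20 wrist [318.6 238.5] side [267.1 249.6]
60 wrist [318.7 219.4] side [268.1 264.6]
90 wrist [318.8 208.8] side [268.9 275.4]
108 wrist [318.8 203.6] side [269.3 281.8]
```

```bash
python3 - <<'E'
import pickle,cv2,numpy as np
w,K,P,s,Ks,Ps,e=pickle.load(open('p14.pkl','rb')); s0=pickle.load(open('p13.pkl','rb'))[6]
g=cv2.cvtColor(s,6)
for r in range(238,296,2): print(r,g[r,256:284].tolist())
g=cv2.cvtColor(w,6); print()
for r in range(170,250,4): print(r,g[r,304:336].tolist())
E
```

```text
238 [18, 18, 19, 17, 19, 18, 17, 18, 18, 20, 18, 18, 20, 27, 45, 57, 60, 56, 40, 25, 88, 166, 202, 208, 206, 206, 207, 208]
240 [17, 18, 18, 17, 19, 21, 18, 18, 19, 19, 17, 20, 19, 21, 31, 45, 57, 53, 36, 23, 71, 143, 187, 204, 210, 213, 212, 212]
242 [35, 32, 25, 20, 16, 18, 18, 18, 20, 17, 17, 18, 16, 16, 18, 16, 19, 20, 18, 17, 64, 127, 161, 170, 172, 172, 170, 173]
244 [164, 158, 135, 92, 39, 19, 18, 20, 18, 16, 19, 18, 20, 17, 16, 17, 22, 56, 98, 124, 150, 187, 208, 210, 207, 205, 204, 203]
246 [207, 206, 193, 150, 74, 20, 16, 16, 18, 18, 20, 17, 19, 16, 18, 16, 33, 102, 173, 203, 208, 209, 210, 210, 208, 207, 208, 209]
248 [207, 208, 203, 173, 96, 20, 17, 18, 17, 19, 18, 20, 17, 18, 18, 17, 25, 97, 173, 206, 210, 209, 210, 210, 208, 208, 209, 209]
250 [207, 208, 205, 177, 103, 26, 15, 19, 18, 18, 18, 19, 17, 16, 15, 16, 22, 95, 172, 205, 210, 210, 211, 210, 209, 209, 209, 209]
252 [208, 209, 206, 183, 127, 59, 22, 18, 18, 19, 21, 18, 20, 20, 18, 16, 21, 78, 152, 194, 208, 210, 210, 210, 209, 209, 209, 209]
254 [209, 209, 206, 198, 183, 151, 80, 22, 21, 22, 22, 22, 19, 22, 20, 2
[... 4689 characters left out ...]
21, 21, 21, 20, 18, 19, 19, 27, 64]
230 [19, 18, 19, 22, 20, 21, 22, 19, 21, 18, 16, 19, 18, 19, 16, 18, 18, 19, 20, 19, 19, 22, 20, 19, 21, 21, 20, 19, 20, 18, 19, 19]
234 [20, 18, 20, 21, 21, 20, 20, 22, 21, 20, 19, 17, 17, 20, 17, 18, 20, 19, 17, 18, 16, 21, 21, 22, 21, 20, 20, 19, 20, 21, 18, 17]
238 [22, 21, 19, 19, 18, 21, 21, 21, 19, 19, 20, 19, 18, 18, 19, 19, 19, 18, 19, 18, 18, 21, 21, 20, 20, 21, 21, 21, 20, 20, 19, 19]
242 [19, 20, 21, 20, 18, 20, 19, 19, 19, 20, 19, 17, 19, 20, 20, 18, 18, 17, 19, 19, 19, 17, 19, 19, 19, 20, 21, 21, 21, 21, 19, 20]
246 [20, 17, 17, 21, 18, 18, 16, 17, 17, 19, 19, 18, 19, 17, 18, 18, 18, 20, 18, 18, 17, 18, 20, 19, 18, 17, 21, 20, 20, 20, 18, 18]
```

```bash
python3 - <<'E'
from h import *
import pickle
w,K,P=pickle.load(open('w12.pkl','rb')); print(ray(K,P,319.4,114.4,70))
# slot angle from the w7/w12 pictures: dark line between hub lobes
w7,K7,P7=pickle.load(open('w7.pkl','rb'))
for n,i,u,v,KK,PP in (('M',w7,320,76,K7,P7),('L',w,319,114,K,P)):
    g=cv2.cvtColor(i,6)
    for r in range(v-10,v+11,2): print(n,r,g[r,u-14:u+15].tolist())
go(476.7,23.3,210,np.pi+.13)
E
```

```text
[477.73872312 112.31926952  70.        ]
M 66 [61, 61, 62, 62, 64, 67, 71, 75, 79, 79, 73, 72, 82, 98, 111, 123, 132, 135, 137, 135, 127, 106, 83, 67, 63, 62, 62, 64, 64]
M 68 [62, 61, 63, 70, 87, 108, 121, 126, 127, 121, 103, 78, 66, 67, 77, 101, 123, 134, 136, 137, 134, 129, 119, 101, 78, 66, 63, 63, 64]
M 70 [62, 64, 73, 88, 108, 124, 134, 135, 135, 130, 113, 88, 69, 64, 72, 93, 119, 132, 137, 137, 137, 136, 130, 114, 88, 69, 62, 63, 63]
M 72 [61, 67, 85, 113, 129, 135, 136, 136, 136, 131, 117, 92, 72, 63, 67, 87, 115, 132, 136, 137, 137, 136, 133, 119, 96, 73, 64, 62, 63]
M 74 [62, 65, 82, 107, 127, 134, 136, 136, 136, 134, 125, 104, 77, 64, 66, 80, 107, 127, 135, 136, 137, 137, 135, 126, 105, 78, 64, 63, 63]
M 76 [62, 64, 75, 99, 122, 132, 136, 137, 136, 135, 128, 107, 80, 66, 64, 75, 99, 122, 133, 136, 137, 137, 135, 129, 109, 83, 66, 63, 63]
M 78 [62, 63, 71, 91, 116, 131, 135, 136, 136, 135, 130, 113, 88, 69, 65, 72, 93, 118, 132, 136, 136, 137, 136, 131, 114, 88, 69, 63, 62]
M 80 [62, 62, 66, 84, 114, 130, 135, 136, 136, 136, 131, 117, 92, 72, 65, 68, 87, 115, 131, 136, 135,
[... 1314 characters left out ...]
 139, 177, 201, 212, 214, 213, 204, 177, 138, 113, 111, 113, 113, 112]
L 118 [66, 65, 66, 66, 69, 83, 106, 127, 137, 144, 162, 178, 168, 138, 120, 141, 178, 203, 213, 215, 213, 201, 174, 137, 115, 112, 113, 113, 112]
L 120 [64, 66, 66, 67, 66, 71, 80, 98, 120, 135, 154, 172, 163, 136, 119, 138, 173, 197, 206, 203, 189, 163, 136, 118, 112, 112, 113, 113, 112]
L 122 [64, 65, 66, 66, 66, 66, 66, 71, 80, 89, 103, 120, 123, 114, 110, 118, 134, 145, 149, 144, 133, 120, 113, 111, 112, 112, 113, 113, 112]
L 124 [65, 65, 66, 66, 66, 65, 66, 66, 66, 68, 79, 96, 109, 117, 123, 126, 124, 117, 113, 112, 112, 113, 113, 111, 111, 112, 113, 113, 113]
shift [-107.4  292.1   -7.5] turn -13.26 dist 311 t 22.18
```

```bash
python3 -m crank '[[0,0,-10,0,15],[-107.4,292,-10,-11.5,15],[-107.4,292,-10,-11.5,15],[-107.4,292,-10,-11.5,15],[-107.4,292,-10,-11.5,15],[-107.4,292,-10,-11.5,15],[-107.4,292,-10,-11.5,15],[-107.4,292,-10,-11.5,15],[-107.4,292,-10,-11.5,15],[-107.4,292,-10,-11.5,15]]'
python3 -m crank '[[0,0,0,0,15],[0,0,0,0,15],[0,0,0,0,15]]'
python3 - <<'E'
from h import *
import pickle
go(476.6,23.3,192,np.pi+.10)
w,K,P=cam('wrist'); s,Ks,Ps=cam('side'); st=env.state(); e=st['eef_pos']; print(e,st['tcp_rot'])
g=cv2.cvtColor(s,6)
for dz in (60,108,116): print(dz,proj(K,P,e-[0,0,dz]).round(1),proj(Ks,Ps,e-[0,0,dz]).round(1))
print('hub',proj(K,P,(476.6,24,70)))
c,r=proj(Ks,Ps,e-[0,0,116]).astype(int)
for q in range(r-16,r+10,2): print(q,g[q,c-12:c+13].tolist())
g=cv2.cvtColor(w,6)
for q in range(178,214,3): print(q,g[q,302:338].tolist())
E
```

```text
t: 23.02
eef_pos: [477.8, 26.0, 211.3]
tcp_rot: [3.141, -0.002, -3.038]
ft_force: [-0.9, -0.8, -1.6]
opening: 0.251
grip_force: 30.0
t: 23.27
eef_pos: [476.5, 22.0, 212.4]
tcp_rot: [3.141, -0.001, -3.043]
ft_force: [0.4, 0.7, -0.4]
opening: 0.249
grip_force: 30.0
shift [-0.3  1.3 20.4] turn -0.1 dist 20 t 23.27
[476.67358174  21.92851819 212.8619076 ] [ 3.14147217e+00 -4.48187058e-04 -3.04370349e+00]
60 [317.7 221.4] [326.1 186.9]
108 [317.9 205.3] [325.9 202.6]
116 [317.9 203.2] [325.9 205.2]
hub [319.82968899 196.88297615]
189 [208, 208, 208, 207, 205, 203, 202, 205, 206, 206, 203, 189, 146, 88, 126, 181, 205, 209, 209, 207, 219, 227, 216, 200, 193]
191 [234, 234, 234, 233, 229, 221, 215, 203, 190, 180, 172, 156, 113, 76, 116, 170, 197, 206, 208, 200, 210, 227, 212, 171, 153]
193 [236, 236, 232, 214, 180, 144, 132, 149, 166, 171, 175, 168, 128, 82, 127, 186, 205, 197, 178, 166, 186, 214, 209, 168, 132]
195 [224, 224, 219, 194, 148, 123, 116, 119, 124, 123, 119, 110, 84, 79, 142, 194, 205, 184, 164, 167, 188, 206, 201, 166, 130]
197 [166, 167, 167, 159, 137, 104, 78, 71, 84, 102, 11
[... 2343 characters left out ...]
 96, 74, 64, 63, 63, 62, 62, 63, 70, 90]
202 [152, 134, 105, 76, 64, 62, 62, 62, 63, 65, 75, 91, 110, 120, 123, 120, 115, 105, 91, 88, 105, 119, 122, 118, 104, 86, 71, 65, 61, 63, 63, 64, 65, 83, 114, 133]
205 [162, 160, 152, 135, 109, 84, 68, 64, 62, 63, 64, 65, 66, 66, 63, 62, 66, 68, 63, 56, 58, 62, 64, 63, 64, 63, 63, 64, 65, 70, 80, 101, 125, 145, 154, 150]
208 [218, 217, 216, 210, 193, 167, 142, 118, 93, 77, 71, 75, 77, 71, 56, 44, 41, 41, 41, 45, 50, 57, 61, 62, 65, 79, 105, 132, 163, 191, 210, 219, 216, 196, 163, 135]
211 [229, 229, 229, 225, 219, 211, 195, 164, 124, 94, 78, 68, 66, 57, 40, 28, 28, 26, 29, 29, 33, 36, 40, 47, 66, 100, 143, 179, 202, 214, 215, 199, 173, 148, 131, 129]
```

```bash
python3 -m crank '[[0,1.3,10,0,15],[0,1.3,22,0,15],[0,1.3,22,0,15],[0,1.3,22,0,15]]'
python3 -m crank '[[0,0,1,0,15],[0,0,2,0,15],[0,0,3,0,15],[0,0,3,0,15]]'
python3 -m crank '[[0,0,1,0,15],[0,0,2,0,15],[0,0,3,0,15],[0,0,3,0,15]]'
```

```text
t: 23.7
eef_pos: [476.6, 23.6, 191.0]
tcp_rot: [3.141, -0.001, -3.043]
ft_force: [-0.3, -0.2, -0.5]
opening: 0.253
grip_force: 30.0
t: 24.03
eef_pos: [476.9, 24.1, 188.2]
tcp_rot: [3.142, 0.0, -3.042]
ft_force: [-0.2, -0.1, -1.3]
opening: 0.25
grip_force: 30.0
t: 24.37
eef_pos: [476.9, 24.1, 184.9]
tcp_rot: [-3.142, -0.0, -3.042]
ft_force: [-0.7, -0.7, -2.0]
opening: 0.253
grip_force: 30.0
```

```bash
python3 -m crank '[[0,-0.3,1,0,15],[0,-0.3,2,0,15],[0,-0.3,3,0,15],[0,-0.3,3,0,15]]'
python3 -m crank '[[0,0,1,0,15],[0,0,2,0,15],[0,0,2,0,15]]'
python3 -m crank '[[0,0,1,0,15],[0,0,2,0,15],[0,0,2,0,15]]'
```

```text
t: 24.7
eef_pos: [476.9, 23.9, 181.9]
tcp_rot: [3.141, -0.0, -3.042]
ft_force: [0.6, 0.2, -1.2]
opening: 0.252
grip_force: 30.0
t: 24.95
eef_pos: [477.2, 23.9, 181.2]
tcp_rot: [-3.142, 0.001, -3.042]
ft_force: [-4.0, 0.3, 17.9]
opening: 0.25
grip_force: 30.0
t: 25.2
eef_pos: [478.2, 24.0, 180.5]
tcp_rot: [-3.141, 0.005, -3.042]
ft_force: [-2.6, 2.1, 29.7]
opening: 0.251
grip_force: 30.0
```

```bash
python3 -m crank '[[0,0,-1,0,15],[0,0,-3,0,15],[0,0,-3,0,15]]'
python3 -m crank '[[0,2,0,0,15],[0,3,0,0,15],[0,3,0,0,15]]'
python3 -c "
from cell import env; s=env.state(); print(s['ft_force'],s['moment'])"
```

```text
t: 25.45
eef_pos: [477.0, 23.9, 181.5]
tcp_rot: [-3.142, 0.001, -3.042]
ft_force: [0.7, 0.5, 2.5]
opening: 0.251
grip_force: 30.0
t: 25.7
eef_pos: [477.2, 25.5, 181.4]
tcp_rot: [-3.138, 0.001, -3.04]
ft_force: [-0.7, -12.5, 6.1]
opening: 0.252
grip_force: 30.0
[ -0.72623372 -12.54298039   6.07898072] [-3.58951182  0.02379989  0.01257099]
```

```bash
python3 -m crank '[[0,-2,0,0,15],[0,-3,0,0,15],[0,-3,0,5,15],[0,-3,0,10,15],[0,-3,0,15,15],[0,-3,0,20,15],[0,-3,0,25,15],[0,-3,0,30,15],[0,-3,0,30,15]]'
python3 -c "
from cell import env; s=env.state(); print(s['ft_force'],s['moment'])"
```

```text
t: 26.45
eef_pos: [477.2, 23.5, 181.3]
tcp_rot: [-3.141, 0.001, 2.713]
ft_force: [-1.1, -3.0, 7.8]
opening: 0.252
grip_force: 30.0
[-1.11093565 -3.04636756  7.81578436] [-0.98926051  0.13465531  0.13608553]
```

```bash
python3 -m crank '[[0,0,0,5,15],[0,0,0,10,15],[0,0,0,15,15],[0,0,0,20,15],[0,0,0,25,15],[0,0,0,30,15],[0,0,0,30,15]]'
python3 -c "
from cell import env; s=env.state(); print(s['ft_force'],s['moment'])"
python3 -m crank '[[0,0,0,5,15],[0,0,0,10,15],[0,0,0,15,15],[0,0,0,20,15],[0,0,0,20,15]]'
python3 -c "
from cell import env; s=env.state(); print(s['ft_force'],s['moment'])"
```

```text
t: 27.03
eef_pos: [477.1, 23.4, 181.3]
tcp_rot: [-3.141, 0.001, 2.189]
ft_force: [-1.4, -4.8, 7.8]
opening: 0.252
grip_force: 30.0
[-1.36722178 -4.8355719   7.78202418] [-1.39715254  0.28490967  0.09407087]
t: 27.45
eef_pos: [477.1, 23.3, 181.3]
tcp_rot: [3.142, 0.001, 1.84]
ft_force: [-2.0, -5.2, 6.7]
opening: 0.252
grip_force: 30.0
[-1.99947437 -5.1629763   6.70640991] [-1.50366904  0.43809728  0.0935553 ]
```

```bash
python3 -m crank '[[0,0,0,5,15],[0,0,0,10,15],[0,0,0,15,15],[0,0,0,20,15],[0,0,0,20,15]]'
python3 -c "
from cell import env; s=env.state(); print(s['ft_force'],s['moment'])"
python3 -m crank '[[0,0,0,4,15],[0,0,0,8,15],[0,0,0,8,15]]'
python3 -c "
from cell import env; s=env.state(); print(s['ft_force'],s['moment'],s['joints'][5])"
```

```text
t: 27.87
eef_pos: [477.0, 23.3, 181.3]
tcp_rot: [3.141, 0.001, 1.491]
ft_force: [-1.9, -4.7, 9.3]
opening: 0.252
grip_force: 30.0
[-1.87232897 -4.65975811  9.34453595] [-1.55208795  0.50210183  0.12452734]
t: 28.12
eef_pos: [477.0, 23.3, 181.3]
tcp_rot: [3.141, 0.001, 1.353]
ft_force: [-1.3, -5.3, 8.1]
opening: 0.253
grip_force: 30.0
[-1.32657665 -5.324796    8.05847801] [-1.62813981  0.5659123   0.06681867] 0.13054463617668285
```

```bash
python3 -m crank '[[0,0,0,3,15],[0,0,0,6,15],[0,0,0,6,15]]'
python3 -c "
from cell import env; s=env.state(); print(s['ft_force'],s['moment'],s['tcp_rot'])"
python3 -m crank '[[0,0,0,3,15],[0,0,0,5,15],[0,0,0,5,15]]'
python3 -c "
from cell import env; s=env.state(); print(s['ft_force'],s['moment'],s['tcp_rot'])"
```

```text
t: 28.37
eef_pos: [477.0, 23.3, 181.3]
tcp_rot: [3.141, 0.001, 1.249]
ft_force: [-1.8, -6.4, 8.5]
opening: 0.249
grip_force: 30.0
[-1.78885002 -6.35907645  8.4548651 ] [-1.68532418  0.57067384  0.08925752] [3.14105288e+00 1.25301127e-03 1.24895177e+00]
t: 28.62
eef_pos: [477.0, 23.3, 181.3]
tcp_rot: [3.141, 0.001, 1.163]
ft_force: [-1.9, -6.4, 8.2]
opening: 0.252
grip_force: 30.0
[-1.93728347 -6.39464163  8.20676952] [-1.67453958  0.59549815  0.07167601] [3.14087054e+00 1.23103150e-03 1.16269973e+00]
```

```bash
python3 -m crank '[[0,0,-10,0,15],[0,0,-31,0,15],[0,0,-31,0,15],[0,0,-31,0,15]]'
python3 - <<'E'
from h import *
import pickle
w,K,P=cam('wrist'); t,Kt,Pt=cam('top'); s,Ks,Ps=cam('side'); st=env.state(); e=st['eef_pos']; print(e,st['tcp_rot'])
pickle.dump((w,K,P,t,Kt,Pt,s,Ks,Ps,e),open('p15.pkl','wb'))
# rectify deck plane z=70 around cam M, 1.5 mm/pixel, world x down, y right
def rect(img,K,P,cx,cy,z,r=36,st=2.):
    n=int(2*r/st)+1; xs=cx-r+st*np.arange(n); ys=cy-r+st*np.arange(n)
    m=np.array([[proj(K,P,(x,y,z)) for y in ys] for x in xs],np.float32)
    return cv2.cvtColor(cv2.remap(img,m[...,0],m[...,1],1),6)
def show(a):
    for r in a: print(''.join('@%#*+=-:. '[min(9,int(v)//22)]*2 for v in r))
show(rect(w,K,P,476.7,24,70))
for y,cx in ((112,478),): print(); show(rect(w,K,P,cx,y,70))
E
```

```text
t: 28.95
eef_pos: [477.0, 23.9, 212.0]
tcp_rot: [3.141, -0.0, 1.164]
ft_force: [-0.1, -0.4, -1.8]
opening: 0.253
grip_force: 30.0
[476.46228043  23.950017   211.04853541] [-3.14011725e+00  4.28248649e-04  1.16424582e+00]
@@@@@@%%%%%%%%##++::          ..------------------------------------------
@@@@@@@@@@%%##==--..          ..------------------------------------------
@@@@@@@@@@%%##==::::..........::::::::::::::::::::::::::::::::::::::::::::
@@@@@@@@@@@@%%**==::::::::::::::::::::::::::::::::::::::::::::::::::::::::
@@@@@@@@@@@@@@%%##++--::::::::::::::::::::::::::::::::::::::::::::::..::..
@@@@%%@@@@@@@@@@@@%%++--::::::::::::::::::::::::::::::::::::::::::::......
@@@@@@@@@@@@%%%%@@%%%%**--::::::::::::::::::::::::::::::::::::::::::::::::
@@@@%%@@%%%%%%@@%%@@%%%%**--::::::::::::::::::::::::::::::::::::..::::::..
@@@@@@@@@@@@%%%%%%%%%%%%%%++::::::::--------::::::::::::::::::::::::::::::
@@@@@@@@@@%%%%%%@@%%%%@@%%++----==++++******++==--::::::::::::::::::::::::
@@@@@@@@@@@@@@%%%%@@%%@@%%**==++******************==--::::::::::::::::::::
@@@@@@@@@@@@@@@@@@%%%%@@%%##**************##********++
[... 3971 characters left out ...]
                         
                          ..====------------                              
                            ....::--::::..                                
                                  ....                                    
                                                                          
                              ..::  ..::..                                
                              ..::  ..::..                                
............    ..            ..::  ..--::                                
::::----::::----------------------..::==--::::::::::::::::::::::::::::::::
::::::::::----================--::::..::========----::------::::::::::::::
```

```bash
python3 - <<'E'
from h import *
import pickle
w,K,P,t,Kt,Pt,s,Ks,Ps,e=pickle.load(open('p15.pkl','rb'))
g=cv2.cvtColor(w,6).astype(np.float32)
def G(x,y,z=70):
    u,v=proj(K,P,(x,y,z)); return cv2.remap(g,np.float32([[u]]),np.float32([[v]]),1)[0,0]
for y in np.arange(15,33.1,1.5):
    xs=np.arange(464,486,1.); print(round(y,1),[int(G(x,y)) for x in xs])
E
```

```text
15.0 [62, 63, 64, 63, 58, 53, 50, 48, 48, 48, 47, 49, 55, 62, 68, 73, 74, 75, 74, 72, 69, 68]
16.5 [67, 67, 68, 66, 64, 61, 59, 55, 56, 58, 60, 64, 66, 73, 85, 97, 104, 104, 100, 88, 78, 76]
18.0 [67, 67, 69, 71, 76, 85, 88, 86, 86, 92, 98, 95, 90, 91, 103, 121, 131, 131, 125, 113, 102, 96]
19.5 [67, 68, 73, 85, 102, 116, 124, 123, 123, 127, 124, 117, 104, 96, 110, 127, 136, 139, 137, 131, 122, 118]
21.0 [67, 69, 76, 95, 117, 132, 138, 138, 138, 135, 127, 115, 102, 99, 109, 126, 137, 140, 140, 136, 129, 123]
22.5 [67, 68, 77, 97, 119, 134, 140, 140, 139, 134, 123, 109, 98, 95, 107, 123, 135, 140, 140, 138, 130, 124]
24.0 [67, 69, 77, 94, 117, 132, 139, 141, 139, 134, 120, 103, 90, 89, 103, 122, 135, 140, 141, 139, 131, 119]
25.5 [66, 68, 75, 91, 113, 131, 138, 140, 139, 133, 120, 100, 81, 81, 98, 119, 134, 140, 140, 139, 131, 117]
27.0 [67, 68, 73, 88, 111, 129, 138, 141, 140, 136, 122, 101, 82, 78, 94, 118, 133, 139, 140, 139, 132, 116]
28.5 [67, 68, 72, 84, 102, 122, 133, 138, 140, 136, 123, 102, 82, 79, 93, 117, 133, 139, 139, 136, 126, 109]
30.0 [66, 68, 68, 75, 89, 105, 120, 130, 134, 132, 122, 103, 85, 82, 98, 121, 133, 138, 138, 132, 119, 98]
31.5 [66, 67, 68, 69, 72, 85, 99, 110, 114, 113, 107, 92, 84, 93, 112, 128, 136, 140, 140, 135, 123, 103]
33.0 [66, 67, 67, 67, 68, 72, 77, 84, 85, 83, 80, 76, 78, 95, 117, 131, 137, 140, 141, 140, 135, 119]
```

```bash
python3 -m crank '[[0,0,0,-7,15],[0,0,0,-14,15],[0,0,0,-21,15],[0,0,0,-23,15],[0,0,10,-23,15],[0,0,22,-23,15],[0,0,25,-23,15],[0,0,25,-23,15]]'
python3 -m crank '[[0,0,1.5,0,15],[0,0,3,0,15],[0,0,3,0,15]]'
python3 -m crank '[[0,0,1,0,15],[0,0,2,0,15],[0,0,2,0,15]]'
```

```text
t: 29.77
eef_pos: [476.5, 23.9, 185.9]
tcp_rot: [-3.139, -0.0, 1.566]
ft_force: [1.1, -0.1, -0.9]
opening: 0.251
grip_force: 30.0
t: 30.02
eef_pos: [476.9, 23.9, 184.1]
tcp_rot: [3.142, -0.0, 1.566]
ft_force: [0.7, -0.6, 0.0]
opening: 0.252
grip_force: 30.0
t: 30.27
eef_pos: [476.9, 23.9, 182.0]
tcp_rot: [3.142, -0.0, 1.566]
ft_force: [-0.2, -0.3, -1.6]
opening: 0.249
grip_force: 30.0
```

```bash
python3 -m crank '[[0,0,1,0,15],[0,0,2,0,15],[0,0,2,0,15]]'
python3 -m crank '[[0,0,0,4,15],[0,0,0,9,15],[0,0,0,9,15]]'
python3 -c "
from cell import env; s=env.state(); print(s['ft_force'],s['moment'],s['tcp_rot'])"
python3 -m crank '[[0,0,0,4,15],[0,0,0,8,15],[0,0,0,8,15]]'
python3 -c "
from cell import env; s=env.state(); print(s['ft_force'],s['moment'],s['tcp_rot'])"
```

```text
t: 30.52
eef_pos: [477.1, 23.9, 181.0]
tcp_rot: [3.141, 0.0, 1.566]
ft_force: [-3.3, 0.7, 14.3]
opening: 0.25
grip_force: 30.0
t: 30.77
eef_pos: [477.3, 23.9, 181.2]
tcp_rot: [3.14, -0.0, 1.403]
ft_force: [-2.4, 1.1, 13.2]
opening: 0.254
grip_force: 30.0
[-2.44635249  1.11782249 13.15126052] [ 0.06952774  0.74873157 -0.00358804] [ 3.13984104e+00 -3.43545414e-04  1.40310327e+00]
t: 31.02
eef_pos: [477.0, 24.0, 181.1]
tcp_rot: [3.141, -0.001, 1.264]
ft_force: [-4.3, 1.7, 13.8]
opening: 0.253
grip_force: 30.0
[-4.29570029  1.73601102 13.84699734] [0.26898289 1.08046986 0.06417643] [ 3.14077099e+00 -5.76276695e-04  1.26445006e+00]
```

```bash
for k in 1 2 3; do python3 -m crank '[[0,0,0,4,15],[0,0,0,8,15],[0,0,0,8,15]]' | sed -n 2,4p
python3 -c "
from cell import env; s=env.state(); print(s['moment'],s['tcp_rot'][2])"; done
```

```text
eef_pos: [477.0, 24.0, 181.1]
tcp_rot: [3.141, -0.001, 1.125]
ft_force: [-4.6, 1.4, 15.1]
[0.22591377 1.05244181 0.06811584] 1.1249982281608275
eef_pos: [477.0, 24.0, 181.1]
tcp_rot: [3.141, -0.001, 0.986]
ft_force: [-3.4, 1.0, 14.3]
[1.53683870e-04 1.07412878e+00 1.57459931e-01] 0.985729447075719
eef_pos: [477.1, 24.1, 181.1]
tcp_rot: [3.141, -0.001, 0.846]
ft_force: [-3.9, 2.1, 14.3]
[0.51483725 0.98933853 0.2511002 ] 0.8460609358476576
```

The moment rises (0.07, 0.16, 0.25 N m), so the middle cam is at its stop. I'll lift and go to the left cam, turning the tool back.

```bash
python3 -m crank '[[0,0,0,-7,15],[0,0,0,-14,15],[0,0,-15,-14,15],[0,0,-31,-14,15],[0,0,-31,-21,15],[0,0,-31,-28,15],[0,0,-31,-35,15],[0,0,-31,-42,15],[0,0,-31,-49,15],[0,0,-31,-56,15]]' | sed -n 2,4p
python3 -m crank '[[0,0,0,-7,15],[0,0,0,-14,15],[0,0,0,-21,15],[0,0,0,-28,15],[0,0,0,-35,15],[0,0,0,-42,15],[0,0,0,-49,15],[0,0,0,-56,15],[0,0,0,-63,15],[0,0,0,-67,15]]' | sed -n 2,4p
python3 -c "
from h import *
go(478,111.5,212,3.02)"
```

```text
eef_pos: [476.9, 23.9, 211.1]
tcp_rot: [3.141, -0.0, 1.833]
ft_force: [-0.2, -0.7, -1.9]
eef_pos: [476.9, 23.9, 211.0]
tcp_rot: [3.142, 0.0, 3.003]
ft_force: [-0.4, 0.3, -1.0]
shift [11.  86.9 -1. ] turn -0.95 dist 88 t 33.43
```

```bash
python3 -m crank '[[11,86.9,0,-1,15],[11,86.9,0,-1,15],[11,86.9,0,-1,15],[11,86.9,0,-1,15],[11,86.9,0,-1,15]]' | sed -n 2,4p
python3 - <<'E'
from h import *
import pickle
w,K,P=cam('wrist'); st=env.state(); e=st['eef_pos']; print(e,st['tcp_rot'])
g=cv2.cvtColor(w,6).astype(np.float32)
def G(x,y,z=70):
    u,v=proj(K,P,(x,y,z)); return int(cv2.remap(g,np.float32([[u]]),np.float32([[v]]),1)[0,0])
for x in np.arange(468,490,1.5): print(round(x,1),[G(x,y) for y in np.arange(101,123,1.)])
w,K,P=pickle.load(open('p15.pkl','rb'))[:3] # same for M before its last turn: closed
E
```

```text
eef_pos: [478.4, 111.5, 211.0]
tcp_rot: [-3.141, -0.0, 3.016]
ft_force: [-0.5, -0.6, -1.7]
[478.50877672 110.91323152 210.98610362] [-3.14145953e+00 -1.38336661e-04  3.01433207e+00]
468.0 [61, 61, 62, 62, 64, 65, 66, 65, 61, 59, 67, 86, 107, 122, 128, 130, 130, 131, 124, 110, 90, 73]
469.5 [61, 61, 63, 67, 74, 83, 87, 87, 81, 74, 74, 88, 106, 119, 126, 129, 129, 126, 116, 97, 77, 66]
471.0 [61, 63, 69, 81, 96, 110, 116, 116, 109, 92, 77, 76, 89, 107, 121, 128, 128, 122, 109, 91, 73, 63]
472.5 [62, 68, 81, 98, 113, 123, 128, 128, 120, 101, 79, 68, 78, 101, 118, 128, 130, 126, 117, 102, 82, 67]
474.0 [64, 72, 91, 111, 123, 129, 130, 128, 118, 100, 79, 68, 76, 99, 118, 127, 130, 130, 124, 111, 90, 70]
475.5 [64, 74, 93, 114, 125, 130, 131, 127, 117, 99, 79, 70, 78, 98, 118, 127, 131, 131, 126, 112, 91, 72]
477.0 [64, 73, 92, 114, 126, 130, 130, 127, 117, 99, 81, 72, 80, 100, 118, 129, 131, 131, 125, 112, 90, 72]
478.5 [63, 74, 95, 115, 126, 130, 130, 128, 119, 101, 85, 78, 86, 102, 119, 128, 131, 130, 125, 111, 90, 72]
480.0 [63, 74, 95, 115, 126, 130, 130, 127, 121, 105, 91, 86, 92, 107, 121, 128, 130, 129, 123, 109, 87, 70]
481.5 [63, 71, 89, 107, 120, 127, 129, 127, 120, 107, 97, 94, 97, 109, 121, 128, 129, 127, 118, 104, 85, 68]
483.0 [62, 65, 74, 90, 108, 118, 123, 122, 118, 112, 109, 107, 102, 107, 117, 123, 123, 116, 103, 88, 74, 64]
484.5 [61, 61, 64, 71, 84, 94, 99, 98, 96, 97, 100, 100, 94, 92, 98, 104, 102, 94, 81, 71, 64, 61]
486.0 [61, 61, 61, 62, 65, 66, 64, 59, 58, 62, 66, 68, 66, 66, 69, 72, 71, 69, 66, 63, 61, 60]
487.5 [62, 61, 61, 61, 60, 57, 52, 46, 42, 41, 43, 45, 47, 52, 57, 60, 61, 61, 61, 61, 60, 60]
489.0 [73, 64, 61, 61, 59, 55, 49, 43, 40, 40, 40, 41, 44, 53, 60, 63, 63, 61, 61, 61, 61, 63]
```

```bash
python3 -m crank '[[0.5,0.5,10,-1.3,15],[0.5,0.5,22,-1.3,15],[0.5,0.5,26,-1.3,15],[0.5,0.5,26,-1.3,15]]' | sed -n 2,4p
python3 -m crank '[[0,0,1,0,15],[0,0,2,0,15],[0,0,2,0,15]]'| sed -n 2,4p
python3 -m crank '[[0,0,1,0,15],[0,0,2,0,15],[0,0,2,0,15]]'| sed -n 2,4p
```

```text
eef_pos: [477.9, 111.0, 184.3]
tcp_rot: [-3.141, -0.002, 3.035]
ft_force: [0.2, 0.2, -1.1]
eef_pos: [478.3, 111.8, 183.3]
tcp_rot: [3.141, 0.001, 3.036]
ft_force: [-0.8, -1.1, -1.5]
eef_pos: [478.3, 111.9, 181.4]
tcp_rot: [-3.142, 0.001, 3.037]
ft_force: [0.1, -2.0, 3.1]
```

```bash
python3 -m crank '[[0,0,0.5,5,15],[0,0,0.5,10,15],[0,0,0.5,15,15],[0,0,0.5,20,15],[0,0,0.5,25,15],[0,0,0.5,30,15],[0,0,0.5,35,15],[0,0,0.5,40,15],[0,0,0.5,40,15]]' | sed -n 2,4p
python3 -c "
from cell import env; s=env.state(); print(s['moment'],s['tcp_rot'][2])"
python3 -m crank '[[0,0,0,5,15],[0,0,0,10,15],[0,0,0,15,15],[0,0,0,20,15],[0,0,0,25,15],[0,0,0,30,15],[0,0,0,35,15],[0,0,0,40,15],[0,0,0,40,15]]' | sed -n 2,4p
python3 -c "
from cell import env; s=env.state(); print(s['moment'],s['tcp_rot'][2])"
```

```text
eef_pos: [478.3, 111.5, 181.3]
tcp_rot: [-3.141, 0.001, 2.334]
ft_force: [-2.0, -5.2, 7.9]
[-1.56772553  0.42110666  0.05696342] 2.3340468008791717
eef_pos: [478.2, 111.5, 181.3]
tcp_rot: [3.141, 0.001, 1.636]
ft_force: [-2.6, -5.6, 9.2]
[-1.78401118  0.66559706  0.03184966] 1.6359984101059475
```

```bash
python3 -m crank '[[0,0,0,5,15],[0,0,0,10,15],[0,0,0,15,15],[0,0,0,20,15],[0,0,0,25,15],[0,0,0,30,15],[0,0,0,30,15]]' | sed -n 2,4p
python3 -c "
from cell import env; s=env.state(); print(s['moment'],s['tcp_rot'][2])"
for k in 1 2 3; do python3 -m crank '[[0,0,0,4,15],[0,0,0,8,15],[0,0,0,8,15]]' | sed -n 2,4p
python3 -c "
from cell import env; s=env.state(); print(s['moment'],s['tcp_rot'][2])"; done
```

```text
eef_pos: [478.2, 111.5, 181.3]
tcp_rot: [3.141, 0.001, 1.112]
ft_force: [-1.7, -5.2, 8.4]
[-1.5631854   0.70513998  0.07478975] 1.1124134175924505
eef_pos: [478.3, 111.6, 181.3]
tcp_rot: [3.14, 0.0, 0.974]
ft_force: [-1.3, -5.4, 7.6]
[-1.40187993  0.62818544  0.15935982] 0.9741205936534969
eef_pos: [478.4, 111.8, 181.3]
tcp_rot: [3.14, -0.0, 0.834]
ft_force: [-2.0, -3.4, 7.6]
[-0.92284832  0.50587691  0.32143052] 0.8344877576516683
eef_pos: [478.4, 112.1, 181.3]
tcp_rot: [3.141, -0.001, 0.695]
ft_force: [-1.9, -0.9, 6.4]
[-0.23849961  0.54033178  0.35496718] 0.6946498863478239
```

Same stop angle as the middle cam. I'll relieve, lift and check both cams and slats numerically.

```bash
python3 -m crank '[[0,0,0,-7,15],[0,0,0,-14,15],[0,0,0,-20,15],[0,0,-20,-20,15],[0,0,-45,-20,15],[0,0,-45,-27,15],[0,0,-45,-34,15],[0,0,-45,-41,15],[0,0,-45,-48,15],[0,0,-45,-50,15]]' | sed -n 2,4p
python3 - <<'E'
from h import *
w,K,P=cam('wrist'); e=env.state()['eef_pos']; print(e)
g=cv2.cvtColor(w,6).astype(np.float32)
t,Kt,Pt=cam('top'); gt=cv2.cvtColor(t,6).astype(np.float32); s,Ks,Ps=cam('side'); gs=cv2.cvtColor(s,6).astype(np.float32)
cv2.imwrite('w16.png',w); cv2.imwrite('s16.png',s); cv2.imwrite('t16.png',t)
def G(g,K,P,x,y,z=70):
    u,v=proj(K,P,(x,y,z)); return int(cv2.remap(g,np.float32([[u]]),np.float32([[v]]),1)[0,0])
for cx,cy in ((477.8,112),(476.7,24)):
    print('slot')
    for y in np.arange(cy-7,cy+7.1,2): print(round(y,1),[G(g,K,P,x,y) for x in np.arange(cx-6,cx+6.1,1)])
    print('line along x through the shank/body end, wrist & top, z70')
    for dy in (-12,12): print([G(g,K,P,x,cy+dy) for x in np.arange(500,524,1.)])
E
```

```text
eef_pos: [478.0, 112.1, 225.6]
tcp_rot: [3.142, -0.0, 1.578]
ft_force: [-0.2, -0.0, -1.4]
[478.06046801 112.1323009  225.5803279 ]
slot
105.0 [95, 98, 95, 92, 93, 104, 112, 116, 119, 120, 119, 113, 101]
107.0 [130, 131, 124, 111, 98, 96, 105, 118, 129, 137, 139, 136, 130]
109.0 [140, 139, 133, 121, 101, 86, 90, 105, 123, 135, 140, 141, 140]
111.0 [141, 140, 135, 123, 103, 82, 80, 96, 116, 132, 140, 142, 141]
113.0 [141, 141, 138, 127, 107, 84, 78, 92, 113, 130, 139, 142, 141]
115.0 [140, 142, 139, 129, 111, 88, 78, 89, 111, 129, 138, 141, 141]
117.0 [137, 140, 138, 130, 112, 90, 78, 86, 107, 125, 136, 139, 136]
119.0 [115, 122, 122, 116, 104, 89, 86, 100, 117, 129, 137, 140, 137]
line along x through the shank/body end, wrist & top, z70
[185, 208, 216, 217, 221, 229, 236, 237, 228, 203, 167, 145, 141, 147, 149, 149, 149, 149, 149, 148, 148, 148, 148, 148]
[199, 205, 208, 206, 212, 226, 235, 237, 232, 214, 184, 156, 147, 152, 154, 157, 158, 160, 160, 157, 149, 133, 113, 105]
slot
17.0 [67, 67, 67, 67, 67, 68, 68, 67, 67, 68, 67, 67, 68]
19.0 [60, 60, 60, 60, 61, 61, 61, 61, 61, 60, 60, 60, 61]
21.0 [54, 54, 54, 53, 54, 53, 54, 54, 54, 54, 54, 54, 54]
23.0 [43, 43, 42, 43, 43, 44, 43, 43, 43, 43, 42, 42, 43]
25.0 [29, 29, 30, 30, 30, 30, 30, 30, 29, 29, 30, 30, 29]
27.0 [25, 26, 26, 26, 26, 26, 26, 25, 24, 26, 25, 25, 25]
29.0 [23, 23, 23, 24, 24, 24, 24, 24, 23, 23, 23, 23, 23]
31.0 [22, 22, 22, 22, 23, 23, 22, 21, 22, 22, 22, 22, 22]
line along x through the shank/body end, wrist & top, z70
[73, 72, 73, 73, 73, 72, 73, 73, 73, 73, 73, 73, 73, 73, 73, 72, 73, 73, 73, 73, 73, 73, 73, 73]
[18, 17, 17, 18, 19, 20, 21, 23, 23, 24, 24, 20, 18, 17, 17, 17, 16, 17, 16, 15, 16, 16, 20, 31]
```

```bash
python3 -m crank '[[0,-60,0,-7,15],[0,-60,0,-14,15],[0,-60,0,-21,15],[0,-60,0,-28,15],[0,-60,0,-35,15],[0,-60,0,-42,15],[0,-60,0,-49,15],[0,-60,0,-56,15],[0,-60,0,-63,15],[0,-60,0,-70,15]]' | sed -n 2,4p
python3 -c "
from h import *
go(340.6,-256.3,215,3.04)"
```

```text
eef_pos: [418.1, 112.1, 225.6]
tcp_rot: [3.141, 0.0, 2.797]
ft_force: [-0.0, 0.5, -0.9]
shift [ -51.6 -372.9   10.5] turn -13.95 dist 377 t 39.38
```

```bash
python3 -m crank '[[-51.6,-373,8,-14,15],[-51.6,-373,8,-14,15],[-51.6,-373,8,-14,15],[-51.6,-373,8,-14,15],[-51.6,-373,8,-14,15],[-51.6,-373,8,-14,15],[-51.6,-373,8,-14,15],[-51.6,-373,8,-14,15],[-51.6,-373,8,-14,15],[-51.6,-373,8,-14,15]]' | sed -n 2,4p
python3 -m crank '[[0,0,0,0,15],[0,0,0,0,15],[0,0,0,0,15]]' | sed -n 2,4p
python3 - <<'E'
from h import *
go(340.6,-256.3,198,3.04)
t,Kt,Pt=cam('top'); g=cv2.cvtColor(t,6).astype(np.float32); cv2.imwrite('t17.png',t)
t0=cv2.cvtColor(cv2.imread('t7.png'),6).astype(np.float32)
def show(a):
    for r in a: print(''.join('@%#*+=-:. '[min(9,int(v)//26)]*2 for v in r))
show(g[182:210,290:380:1][:, :46]); 
w,K,P=cam('wrist'); gw=cv2.cvtColor(w,6); e=env.state()['eef_pos']
a=pickle=None
# block in wrist view: dark-brown free hole
print(proj(K,P,(345.5,-310.7,64)),proj(K,P,(340.7,-255.6,64)))
u,v=proj(K,P,(345.5,-310.7,64)).astype(int)
for r in range(v-8,v+9,2): print(r,gw[r,u-14:u+15].tolist())
E
```

```text
eef_pos: [338.2, -260.2, 217.6]
tcp_rot: [-3.14, 0.001, 3.032]
ft_force: [0.3, 0.3, -1.7]
eef_pos: [339.0, -255.5, 217.4]
tcp_rot: [3.141, -0.0, 3.036]
ft_force: [-0.0, -0.3, -0.9]
shift [-1.7 -0.6 19.4] turn -0.24 dist 20 t 40.47
++++++++++++++++****==++++++++++++++++++++++++++**++++++++++++++++++++++**++====++++++++++++
++++++++++++++++**++====++++++++++++++++++++++++++++++++++++++++++++++++**++====++++++++++++
++++++++++++++++++++**++********++==++++++++++++++========================++++++++++****++++
--::::::::::::::::----------==****++--::::::::--::::::::::::::::::::::::::::::::::::==****==
----::::::::::::::::::::::::--==++++==----------------------------------------------==++++==
--::::::::::::::::::::::::::::::------------::::::::::::::::::::::::::::::::::::::----::::--
::..........................::--------::::::......................................::::--::::
::......................::--++++--::--====--::..................................::==++++--::
::....................::++####++--::::++**==--::..............................::==**##**--::
::................::::::==**##**
[... 2179 characters left out ...]
52, 51, 47, 42, 40, 36, 38, 38, 39, 39, 40, 39, 40, 38, 38, 40, 44, 47, 51, 54, 56, 56, 57, 56]
204 [93, 91, 86, 80, 68, 57, 51, 46, 42, 38, 36, 38, 38, 38, 39, 38, 38, 38, 39, 38, 38, 41, 45, 49, 53, 57, 59, 64, 68]
206 [97, 95, 93, 89, 78, 66, 55, 51, 46, 41, 38, 37, 40, 38, 39, 39, 37, 37, 36, 36, 41, 46, 53, 60, 66, 68, 74, 83, 89]
208 [97, 95, 93, 93, 87, 78, 67, 65, 63, 56, 46, 39, 41, 39, 37, 37, 36, 37, 38, 43, 52, 64, 72, 82, 88, 91, 92, 92, 93]
210 [95, 94, 93, 92, 92, 90, 85, 79, 75, 70, 65, 60, 52, 48, 45, 45, 47, 51, 57, 65, 70, 76, 81, 87, 91, 93, 92, 92, 92]
212 [97, 95, 94, 94, 94, 94, 93, 89, 83, 79, 75, 75, 72, 72, 71, 70, 72, 73, 74, 78, 80, 85, 89, 91, 90, 91, 90, 90, 90]
```

Top view: the middle cam's slot lies crosswise just like the left one's, so both are locked. Now to insert the screwdriver into its hole.

```bash
python3 -m crank '[[-1.5,-0.6,10,0,15],[-1.5,-0.6,20,0,15],[-1.5,-0.6,32,0,15],[-1.5,-0.6,44,0,15],[-1.5,-0.6,44,0,15]]' | sed -n 2,4p
python3 -m crank '[[0,0,10,0,15],[0,0,20,0,15],[0,0,30,0,15],[0,0,40,0,15],[0,0,40,0,15],[0,0,40,0,15]]' | sed -n 2,4p
python3 -m crank '[[0,0,3,0,15],[0,0,6,0,15],[0,0,9,0,15],[0,0,9,0,15]]' | sed -n 2,4p
```

```text
eef_pos: [340.3, -255.5, 172.2]
tcp_rot: [3.14, -0.002, 3.038]
ft_force: [-0.8, -0.7, -1.1]
eef_pos: [340.8, -256.5, 133.9]
tcp_rot: [3.141, -0.0, 3.038]
ft_force: [0.2, -0.4, -1.2]
eef_pos: [340.4, -256.8, 124.3]
tcp_rot: [3.141, -0.0, 3.037]
ft_force: [-0.9, 0.2, -0.5]
```

```bash
python3 -m crank '[[0,0,1,0,15],[0,0,2,0,15],[0,0,2,0,15]]' | sed -n 2,4p
python3 -m crank '[[0,0,1,0,15],[0,0,2,0,15],[0,0,2,0,15]]' | sed -n 2,4p
```

```text
eef_pos: [340.5, -256.9, 122.4]
tcp_rot: [3.141, -0.0, 3.037]
ft_force: [-0.5, -0.3, -1.5]
eef_pos: [340.6, -256.9, 121.9]
tcp_rot: [-3.141, 0.001, 3.037]
ft_force: [-4.0, 4.2, 28.2]
```

```bash
python3 -m crank '[[0,0,-1.2,0,15],[0,0,-1.2,0,62],[0,0,-1.2,0,62],[0,0,-1.2,0,62],[0,0,-1.2,0,62],[0,0,-1.2,0,62]]' | sed -n 2,5p
python3 -m crank '[[0,0,-30,0,62],[0,0,-70,0,62],[0,0,-110,0,62],[0,0,-130,0,62],[70,0,-130,0,62],[70,0,-130,0,62],[70,0,-130,0,62],[70,0,-130,0,62]]' | sed -n 2,4p
python3 - <<'E'
from h import *
s,Ks,Ps=cam('side'); s0=cv2.imread('pics/side0.png')
g=cv2.cvtColor(s,6); g0=cv2.cvtColor(s0,6)
def show(a):
    for r in a: print(''.join('@%#*+=-:. '[min(9,int(v)//26)] for v in r))
show(np.hstack([g0[250:345:3,245:300],g[250:345:3,245:300]]))
t,K,P=cam('top'); cv2.imwrite('t18.png',t); d=cv2.absdiff(t,cv2.imread('pics/top0.png')).max(2)>60
n,l,st,c=cv2.connectedComponentsWithStats(d.astype(np.uint8))
for i in range(1,n):
    if st[i,4]>15: print(st[i],c[i].round())
E
```

```text
eef_pos: [340.5, -256.9, 121.6]
tcp_rot: [3.141, -0.0, 3.037]
ft_force: [-0.4, -0.1, 0.3]
opening: 0.544
eef_pos: [270.2, -249.6, 252.0]
tcp_rot: [-3.141, 0.001, 3.035]
ft_force: [0.0, 0.3, 1.1]
::::::::::::::::::::::::::::::::::::::::::::::::::-----::::....::::::::::::::::::::...:...::::.......:::::::::
::::::::::::::::::::::--::::::::::::::::::::::::::-----::::....::::::::::::::::::::..::...::::.......:::::::::
:::::::::::::::::::---------::::::::::::::::::::::-----::::....:::::::::::::--::::::......::.........:::::::::
:::::::::::::::::-=========++-::::::::::::::::::::-----::::.....::::::::::--------==-:....::.........:::::::::
:-:::::::::::::::=++++====+*#+-:::::::::::::::::::---::::::.....:.::::::-=======-=+*=::..:..........::::::::::
:-::::::::::-:::-+%%%%%%%%%@%+-::::::::::::::::::::::::::::.......::::::=#%%%%%%%%%%+-:....:........::::::::::
--::::::::::-:::-=#@@@@@@@@@%*-::::::::::::::::::::::::::::......:::::::-*@@@@@@@@@%+-:.::..........::::::::::
-:::::::::::-::::=*@@@@@@@@@@*=::::::::::::::::::::::::::::::::..:::::::-*@@@@@@@@@@*-::::..........:::...::::
--:::::::::::::::
[... 2408 characters left out ...]
%%%*=::....:::::
:--::::::::--=*#%%%%%%%%%%%%%%%%%%%%%%%%%%#+-::::::::::::::...::::::-+#%%%%%%%%%%%%%%%%%%%%%%%%%%#=::....:::::
:--::::::::---+#%%%%%%%%#####***+++=====----:::::::::::::::...::::::-=*%%%%%######***++++===-----:::.....:::::
[299 136  16   5  55] [306. 138.]
[326 136  17   4  56] [334. 138.]
[325 141  18  38 209] [332. 154.]
[301 142  14  30 255] [308. 154.]
[298 145   2  21  32] [299. 154.]
[232 149  17  63 860] [240. 179.]
[190 159  22  60 814] [200. 189.]
[328 195   9   7  20] [332. 198.]
[  267   229   230   171 16290] [391. 309.]
[   77   287   252   113 14775] [183. 355.]
[318 326  14  22 118] [324. 335.]
[322 336  18  18  88] [328. 343.]
[344 363   9   9  48] [348. 367.]
```

```bash
python3 - <<'E'
from h import *
t=cv2.cvtColor(cv2.imread('t18.png'),6)
def show(a):
    for r in a: print(''.join('@%#*+=-:. '[min(9,int(v)//26)]*2 for v in r))
show(np.hstack([t[178:207,297:317],t[178:207,325:345]]))
b=t[170:207,325:345]; r=cv2.matchTemplate(t[165:212,290:322],b,5); print(cv2.minMaxLoc(r))
print(env.state()['t'])
E
```

```text
--++**++++++++++++++++++++++++**++++==--++****++++++++++++++++++++++++++++++==--
==++**++++++++++++++++++++++++++++**++==++****++++++++++++++++++++++++++++++====
++****++++++++++++++++++++++++++++****++++****++++++++++++++++++++++++**++++++++
++****++++++++++++++++++++++++++++****++++****++++++++++++++++++++++++++++++++++
++****++++++++++++++++++++++++++++****++++**++==++++++++++++++++++++++++++++++++
++****==++++++++++++++++++++++++++++++++++**++==++++++++++++++++++++++++++++++++
++++**************++++++++++++++++++++====++++++++++++****++++++++++++++++++====
::::----------==****++==------------::::::::::--------==****++--------------::::
--::::----::----==++++==------------------------------==++++==------------------
::::::::::::::::::--------------------------::------------------------::::::::::
..........::::::----------::::::................::..::------::----::::::::......
........::::==++++----==++====::::..............::::==++**--::--++==--::::......
......::::++####++--::--++**==--::::..........::::==**##**--::--++**==----::....
....::::::==**##**--::--**##++==--::........:::
[... 615 characters left out ...]
##############**--::............--**##################**--::......
......::==**##############**==::..............::--**##############**==::........
........::==**########**++==::..................::--++########**==--::..........
..........::------==----::::......................::::----------::..............
................::::::..........................................................
................................................................................
................................................................................
::::::::::::::::::::::::::::::::::::::::----------------------------------------
(0.00925042387098074, 0.9723561406135559, (1, 10), (7, 5))
43.5833
```

Both cams and slats match in the top view (correlation 0.97), and the screwdriver is back upright. I'll hand in.

```bash
python3 -c "
from cell import env; print(env.job_done())"
```

```text
the job is handed in; nothing more can be done
None
```

Job handed in at about 44 s on the robot's clock: both loose slats (I found only two) lie flat in the left and middle bays with their cams turned to the stop, the screwdriver stands upright in its block, and I saw no bystander move; the hand-in call returned no verdict.

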